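# Fit the dish platform to a slanting splined stub and check its seat

## Robot

A 6-joint arm with a two-finger parallel gripper is mounted at the origin on the work surface. World frame = base frame: x ahead of the robot, y to its left, z up, the work surface at z = 0. Lengths are in m, angles in rad, forces in N, time in s.
With the tool pointing down it reaches from about 0.375 to 0.9 m from the base axis. Payload 3.1 kg.
Tool frame: the origin (TCP) lies between the finger pads; the fingertips stand 25 mm ahead of it and the grasp point (between the pads) lies 6 mm ahead of it; x points along the fingers, y is the direction in which the jaws open and shut, and the axes are right-handed (so a half turn about x gives the same grasp; the last joint's range is limited). The gripper opens to 85 mm and grips with 20 to 120 N. Pads are 22 mm wide; open, the fingers measure 114 mm over their backs; the gripper's body (76 mm by 85 mm) begins 54 mm behind the grasp point. The pads swing forward as they close: fully open they stand 13 mm farther back than shut.
Start: joints at [-1.361, 0.527, 1.433, -0, 1.181, -0.178], TCP at [0.236, -0.579, 0.256] pointing down, gripper open.
Joint ranges: [-3.08, 3.08], [-0.75, 2.2], [0.22, 2.44], [-1.43, 4.57], [0, 2.65], [-2.85, 2.85]. Speed limits (rad/s): [2.79, 2.79, 3.14, 3.14, 3.14, 3.14].

## Interface

Orientations are given as a unit quaternion [x, y, z, w].
In Python, from station import manip, viewer, workorder gives the robot as it stands.
- The arm moves only by the shell command python3 -m crank 'ROWS' [FORCE]. ROWS is JSON, one flat list of numbers, 5 for each row, row after row: the opening, from 0 (shut) to 1 (fully open), then the shift along the world's x, y, z in mm, then the turn about the world's z in rad. A call has 1 to 10 rows; each row is the pose to reach, as a shift and turn from the pose commanded when the call began; what a row does not reach only later rows make up. A row lasts 1/8 s, in which the tool goes at most 62.5 mm and 10.7 degrees, less where a joint would pass 70% of its speed; a pose out of reach is approached as far as the arm can. A call with a gripper value outside its range is refused whole. The fingers move at their own pace and stop on an object; FORCE is the grip in N (left out, the last holds). Time passes only in rows, so rows that repeat a pose let the fingers close. It gives the time, the measured TCP pose, the force and the opening at its end, in the units of the state.
- manip.sense(): the state, without advancing time (a new reading comes with each control period).
- viewer.snapshot(name): name is "side" or "top" or "wrist"; returns a dict with "img" (400x640x3 uint8, red, green, blue), "range_z" (400x640 float32, m along the optical axis (not along the pixel's ray), 0 where there is no reading), "fx", "fy", "cx", "cy" (pixels), "k1" (the pictures are not rectified: a ray, as slopes to the right and down, at radius r is drawn at 1 + k1 r^2 times it, then the intrinsics apply), "origin" and "attitude" of the camera in the world. Camera axes: x right, y down, z forward; pixel columns grow to the right and rows downward; lengths in m; the calibration is good to about 2 mm. A picture is of the moment at which its call begins.
- workorder.sign_off(): hands the job in, once; it reports no verdict.
The state is a dict: "t": time; "q": joint angles; "qd": joint speeds; "tau": joint torques, N m; "tcp_pos": TCP position; "tool_rot": TCP orientation; "force": force on the tool from outside, world axes, zero at the start; "ft_torque": the same for the moment, N m; "finger_gap": opening from 0.0 (shut) to 1.0 (fully open).
Only numpy, scipy, OpenCV 4.12 (cv2) and the standard library are available. Lean on these libraries where they do the work, as an engineer would, in place of code of your own. Each camera call takes 0.05 s, during which the arm holds its last target.

## Task

Take the dust cap off the rotator's slanting drive stub and stand it upright in the empty half of the tray. Then bring the round dish platform in under the raised gauge foot and slide it onto the stub, turning it until its slots line up with the four splines and it goes fully home; let go, then push the sprung gauge's pad down until its foot rests on the platform's rim, and let it spring back up. Leave the dishes, the bottle and the jar as they stand.

Things in the scene. Friction and masses are not known exactly. Their poses are not given: they have to be found in the camera images.
- rotator: White bench rotator, fixed: base 150 x 120 mm, 49 mm high, with a round head (76 mm across) that slants up from it. Origin under the centre of the base on the bench, z up; the head and the drive stub lean 30 degrees from vertical towards the rotator's own -x (its front with the dark panel).
- drive_seat (a point): Centre of the upper face of the drive stub's round flange (68 mm across), 30 mm in front of the rotator's origin (its -x) and 115 mm up. z points out along the stub, 30 degrees from vertical; the frame turns with the stub. The steel stub stands on this face; the platform, fully home, rests on it.
- drive_tip (a point): Tip of the stub, 26 mm above the seat, same axes. Round core 26 mm across, straight to 19 mm above the seat, then tapering to 16 mm at the tip. Four straight splines along x, -x, y and -y, each 7 mm wide, reach 19 mm from the axis and run from the seat to 14 mm above it.
- drive (a joint): Turn of the drive stub about its axis (rad); grows anticlockwise seen from above. 0: splines point to the rotator's front and sides; stiff gearing holds it where it is (about 0.12 N m to turn).
- gauge_pad (a point): Centre of the top of the gauge's white push pad (26 mm across), 98 mm above the seat along the stub's axis and 78 mm from that axis, at the rear (higher) side. Below it a steel foot 18 mm wide reaches in to 55 mm from the axis, its lower face 14 mm below the pad's top: with the gauge up, 84 mm above the seat. Its z is the stub's axis, its x points from the stub to the pad.
- gauge (a joint): Downward travel of the gauge along the stub's axis (m): 0 up, sprung back by about 3 N, 6 N at 0.042. 0.042 when the foot rests on the disc of a platform that is fully home; it can go on to 0.055 if nothing is there. Its fixed guide post (14 mm thick, 78 mm from the stub's axis) reaches 24 mm above the seat.
- platform: Dish platform, 0.3 kg, standing on its hub. Origin: centre of the hub's lower face, z up. Hub 64 mm across, 34 mm high; its bore is open below, 34 mm deep, with a 29 mm round core and four slots along x, -x, y, -y, 10 mm wide (1.5 mm play each side of a spline): it fits every quarter turn. Above the hub an aluminium disc 130 mm across, z 34 to 42 mm.
- platform_grip (a point): Middle of the platform's grey upright grip bar, 59 mm above the platform's origin, same axes. The bar is 60 mm long along x (in line with one pair of slots), 18 mm wide in y, from z 42 to 76 mm over the platform's origin.
- cap: Grey plastic dust cap, 0.08 kg, at first over the stub with its lower rim on the seat. Origin: centre of its lower rim, z up its axis. Cup 56 mm across, 40 mm high, open below (smooth bore 48 mm wide, 36 mm deep), with a round grip knob 26 mm across on top, from z 40 to 70 mm. It lifts off along the stub's axis.
- tray: Low pale tray fixed to the bench, 205 (x) x 115 (y) mm, walls 4 mm thick and 22 mm high, floor 4 mm thick. Origin: centre of its underside. A wall across its middle (at x = 0) divides it in two: the half on its -x side holds a stack of dishes, the half on its +x side (centre at x = +51 mm, about 96 x 107 mm inside) is empty.
- dishes: Stack of five clear culture dishes, 90 mm across and 75 mm high, in the tray's -x half; leave it. Origin: centre of its underside.
- dishes2: Stack of three clear culture dishes, 90 mm across and 45 mm high, on the bench in front of the rotator; leave it. Origin: centre of its underside.
- bottle: Amber bottle, 60 mm across, 160 mm high, at one outer side; leave it. Origin: centre of its underside.
- jar: White jar, 64 mm across, 90 mm high, at the other outer side; leave it. Origin: centre of its underside.
Mind the look-alikes: they are no part of the job. What is shaped like the platform but purple or turquoise is not meant.

How it is judged:
By the outcome, as a careful person would: the job done as asked, in the order asked, and still so for the second after the job is handed in, with the robot touching nothing.
It also fails if it takes over 72 s, if anything falls off the work surface, if the arm or the gripper's body presses on something with over 40 N, if the wrist force passes 120 N, or if a joint passes its speed limit or range.

## Working session

There is one attempt and no reset: what is moved stays moved. The work goes in short steps, Python scripts to look and compute and a shell command to move; the robot and the scene stay as the last step left them, time stands still between calls to the robot, and variables do not carry over. Pictures are saved under pics/ and viewed, and the job is handed in when it is done.

```bash
ls -la; mkdir -p pics; cat > h.py <<'E'
import numpy as np, cv2
from station import manip, viewer, workorder
from scipy.spatial.transform import Rotation as R
def snap(n,save=None):
    s=viewer.snapshot(n)
    if save: cv2.imwrite('pics/'+save+'.png',s['img'][:,:,::-1])
    np.savez('/tmp/'+(save or n)+'.npz',**{k:np.array(v) for k,v in s.items()})
    return s
def load(n): 
    d=np.load('/tmp/'+n+'.npz'); return {k:d[k] for k in d.files}
def att(s):
    a=np.array(s['attitude']); return a if a.shape==(3,3) else R.from_quat(a).as_matrix()
def ray(s,u,v):
    p=np.array([[(u-s['cx'])/s['fx'],(v-s['cy'])/s['fy']]]).T.ravel()
    q=p.copy()
    for _ in range(20): q=p/(1+s['k1']*(q@q))
    return np.array(s['origin']),att(s)@np.array([q[0],q[1],1.0])
def plane(s,u,v,z):
    o,d=ray(s,u,v); return o+d*(z-o[2])/d[2]
def depthpt(s,u,v):
    o,d=ray(s,u,v); return o+d*s['range_z'][int(round(v)),int(round(u))]
def cloud(s):
    H,W=s['range_z'].shape
    u,v=np.meshgrid(np.arange(W),np.arange(H))
    p=np.stack([(u-s['cx'])/s['fx'],(v-s['cy'])/s['fy']],-1); q=p.copy()
    for _ in range(20): q=p/(1+s['k1']*(q**2).sum(-1,keepdims=True))
    d=np.concatenate([q,np.ones((H,W,1))],-1)@att(s).T
    P=np.array(s['origin'])+d*s['range_z'][...,None]
    P[s['range_z']<=0]=np.nan
    return P
def proj(s,X):
    c=att(s).T@(np.array(X)-np.array(s['origin'])); q=c[:2]/c[2]; q=q*(1+s['k1']*(q@q))
    return np.array([q[0]*s['fx']+s['cx'],q[1]*s['fy']+s['cy']])
E
python3 - <<'E'
from h import *
print(manip.sense())
for n in ['side','top','wrist']:
    s=snap(n,n+'0'); print(n,{k:s[k] for k in s if k not in('img','range_z')})
E
```

```text
total 12
drwxr-xr-x  3 agent agent 4096 Dec  7 15:13 .
drwxr-xr-x 23 root  root  4096 Dec  7 15:13 ..
drwxr-xr-x  2 agent agent 4096 Dec  7 15:13 pics
{'t': 0.0, 'q': array([-1.36151349e+00,  5.28445842e-01,  1.43394093e+00, -1.74903985e-06,
        1.18137877e+00, -1.78496489e-01]), 'qd': array([ 0.00039139, -0.00137562, -0.00224834, -0.00057899,  0.000402  ,
       -0.00230032]), 'tau': array([-6.96290917e-04, -4.42350662e+01, -1.78028476e+01, -2.93299381e-04,
        8.45925591e-03,  1.36216499e-05]), 'tcp_pos': array([ 0.23621951, -0.57790999,  0.25533376]), 'tool_rot': array([-0.69384431, -0.13701158,  0.69386911, -0.13547532]), 'force': array([ 0.27557819, -0.70586789,  0.42131868]), 'ft_torque': array([-0.02012299, -0.07236388,  0.02379488]), 'finger_gap': 0.9998026971612409}
side {'fx': 501.6772051964206, 'fy': 501.6772051964206, 'cx': 321.1917190382643, 'cy': 206.74267947688762, 'k1': 0.027496910186433732, 'origin': array([0.21897159, 1.00724526, 1.24011735]), 'attitude': array([-0.12449781,  0.91552226, -0.37903607,  0.05148726])}
top {'fx': 425.13525483435484, 'fy': 425.13525483435484, 'cx': 317.7482648430007, 'cy': 197.00966171624395, 'k1': -0.09244503085345504, 'origin': array([0.35915109, 0.00403182, 1.43080036]), 'attitude': array([-0.70040737,  0.71218106, -0.0357461 ,  0.03082003])}
wrist {'fx': 346.87776330063815, 'fy': 346.87776330063815, 'cx': 316.59425886938857, 'cy': 199.95713722785982, 'k1': -0.0608973971225998, 'origin': array([ 0.30361919, -0.55076903,  0.37330233]), 'attitude': array([ 0.82154072, -0.5513851 , -0.08185634,  0.11977002])}
```

View pics/side0.png

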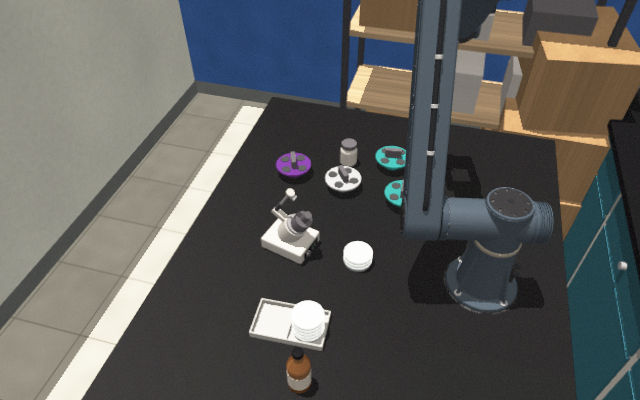

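View pics/top0.png

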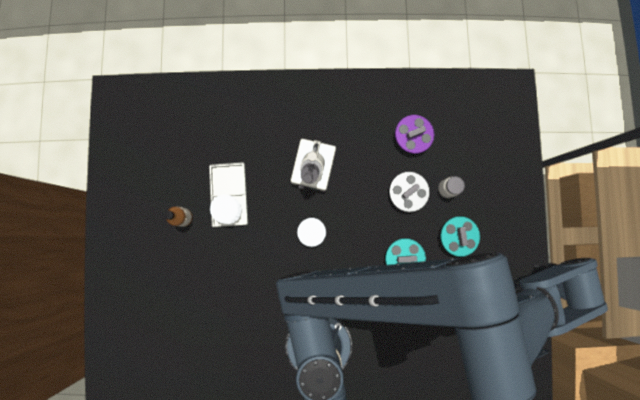

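View pics/wrist0.png

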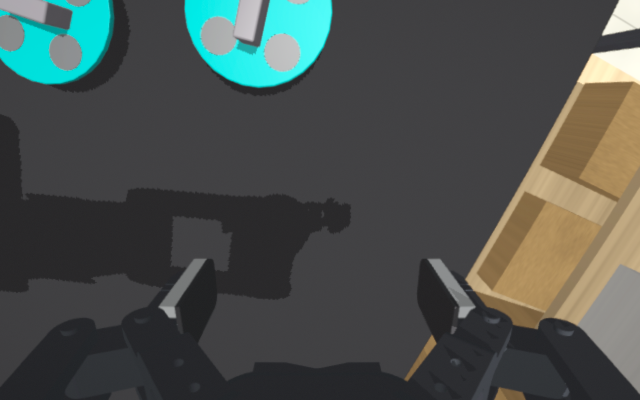

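The top view shows the rotator near (313,165), with the tray at (228,195) and its empty half farther from the robot. The white platform is at (409,192), the three dishes are at (312,232), and purple and turquoise decoys are nearby. Next I'll zoom in and measure.

```bash
python3 - <<'E'
from h import *
t=load('top0'); s=load('side0')
a=cv2.resize(t['img'][110:260,190:470,::-1],None,fx=2.8,fy=2.8,interpolation=cv2.INTER_CUBIC)
cv2.imwrite('pics/topz.png',a)
b=cv2.resize(s['img'][130:360,235:435,::-1],None,fx=2.6,fy=2.6,interpolation=cv2.INTER_CUBIC)
cv2.imwrite('pics/sidez.png',b)
# height map stats
for n,S in(('top',t),('side',s)):
    P=cloud(S); 
    for name,(u,v) in {'top':{'rot':(313,165),'plat':(409,192),'tray':(228,180),'bench':(270,130),'d':(226,210)},'side':{'rot':(290,240),'plat':(343,178),'tray':(270,320),'bench':(230,260)}}[n].items():
        print(n,name,P[v,u].round(4))
E
```

```text
top rot [0.5814 0.0069 0.1317]
top plat [ 0.4983 -0.3005  0.0773]
top tray [0.557  0.2968 0.0029]
top bench [7.284e-01 1.533e-01 2.000e-04]
top d [0.45   0.2876 0.0775]
side rot [0.5861 0.0437 0.0669]
side plat [ 0.4992 -0.2943  0.0542]
side tray [0.5674 0.2935 0.0039]
side bench [0.7629 0.12   0.0016]
```

View pics/topz.png

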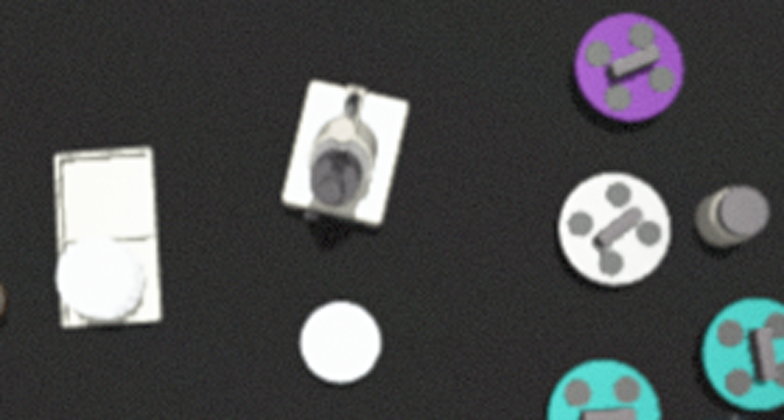

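View pics/sidez.png

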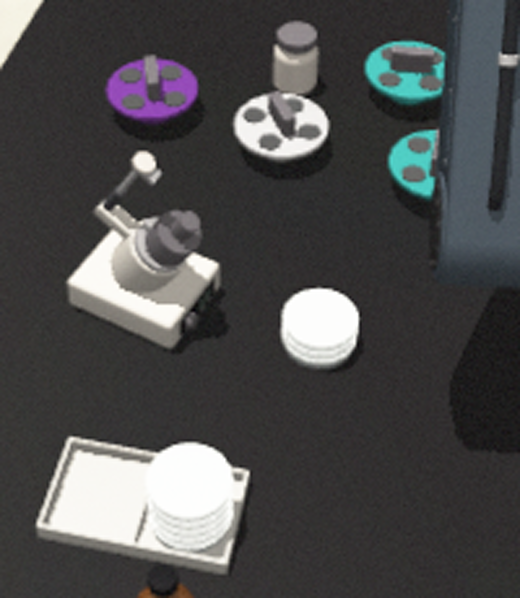

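```bash
cat > m1.py <<'E'
from h import *
t=load('top0'); s=load('side0')
for n,S in(('top',t),('side',s)):
    P=cloud(S); X,Y,Z=P[...,0],P[...,1],P[...,2]
    roi=(abs(X-0.58)<0.14)&(abs(Y-0.0)<0.12)
    m=roi&(abs(Z-0.049)<0.006)
    z0=np.median(Z[m]); 
    c,h,a=cv2.minAreaRect((P[m][:,:2]*1000).astype(np.float32)); print(n,'base',z0,m.sum(),c,h,a)
    # silhouette by colour at base top from top cam
    m2=(abs(X-0.5)<0.1)&(abs(Y+0.30)<0.1)
    for nm,lo,hi in(('disc',.036,.048),('bar',.062,.09)):
        k=m2&(Z>lo)&(Z<hi); c,h,a=cv2.minAreaRect((P[k][:,:2]*1000).astype(np.float32)); print(n,nm,k.sum(),np.median(Z[k]).round(4),np.round(c,1),np.round(h,1),round(a,1), P[k].mean(0).round(4), cv2.minEnclosingCircle((P[k][:,:2]*1000).astype(np.float32)))
    k=(abs(X-0.52)<0.14)&(abs(Y-0.29)<0.07)&(Z>0.013)&(Z<0.03)
    c,h,a=cv2.minAreaRect((P[k][:,:2]*1000).astype(np.float32)); print(n,'traywall',k.sum(),np.median(Z[k]).round(4),np.round(c,1),np.round(h,1),a)
    k=(abs(X-0.52)<0.14)&(abs(Y-0.29)<0.07)&(Z>0.06); print('dishes',P[k].mean(0), cv2.minEnclosingCircle((P[k][:,:2]*1000).astype(np.float32)))
    k=roi&(Z>0.19);print('high',k.sum(),P[k].min(0),P[k].max(0),P[k].mean(0))
E
python3 m1.py
```

```text
top base 0.048421930520710976 860 (597.9768676757812, 8.213088989257812) (119.62840270996094, 151.3712158203125) 75.79959869384766
top disc 1011 0.0419 [ 504.1 -309. ] [128.3 123.6] 89.0 [ 0.5037 -0.3077  0.042 ] ((503.740478515625, -309.06793212890625), 65.87680053710938)
top bar 110 0.0752 [ 503.3 -309.6] [18.2 60.9] 36.4 [ 0.5024 -0.3081  0.075 ] ((503.61407470703125, -309.21282958984375), 30.727262496948242)
top traywall 323 0.0207 [507.4 294.5] [203.5 116.2] 2.8932366371154785
dishes [0.45580766 0.29200063 0.07788812] ((458.0013732910156, 293.1288757324219), 45.748558044433594)
high 89 [ 0.57057037 -0.00227292  0.19249338] [0.61897694 0.02096615 0.24669565] [0.58785288 0.01042917 0.2330533 ]
side base 0.0501402854370816 780 (597.876220703125, 8.894813537597656) (124.02127075195312, 152.11929321289062) 75.54143524169922
side disc 536 0.0438 [ 502.4 -310.8] [129.4 132.7] 30.3 [ 0.5014 -0.3009  0.0436] ((502.200927734375, -308.5051574707031), 69.82778930664062)
side bar 92 0.0758 [ 502.4 -308.2] [19.7 63.2] 36.0 [ 0.5019 -0.3048  0.0746] ((506.1165771484375, -305.5160827636719), 31.64447021484375)
side traywall 648 0.021 [505.3 294.6] [207.2 121.7] 2.3205437660217285
dishes [0.45326622 0.29717335 0.0790522 ] ((455.372314453125, 293.0934143066406), 46.9935417175293)
high 108 [ 0.57012008 -0.00383507  0.19058235] [0.61938674 0.02644348 0.24960603] [0.59003272 0.01063672 0.23016577]
```

```bash
cat > geo.py <<'E'
from h import *
th=np.radians(-14.3)
O=np.array([0.598,0.0085,0]); xr=np.array([np.cos(th),np.sin(th),0]); ez=np.array([0,0,1.])
yr=np.cross(ez,xr)
n=-0.5*xr+0.8660254*ez; r=0.8660254*xr+0.5*ez
seat=O-0.030*xr+0.115*ez
def S(rr,h,y=0): return seat+(rr*r+h*n+y*yr)/1000
def toS(X):
    d=(np.asarray(X)-seat)*1000; return np.stack([d@r,d@n,d@yr],-1)
E
python3 - <<'E'
from geo import *
st=manip.sense(); Rt=R.from_quat(st['tool_rot']).as_matrix()
print(Rt.round(3)); print('jaw deg',np.degrees(np.arctan2(Rt[1,1],Rt[0,1])))
w=load('wrist0'); print('cam in tool', Rt.T@(w['origin']-st['tcp_pos']), (Rt.T@att(w)).round(2))
print('seat',seat,'pad',S(78,98),'knobtop',S(0,70))
for nme in('top0','side0'):
    P=cloud(load(nme)).reshape(-1,3); q=toS(P); im=load(nme)['img'].reshape(-1,3).astype(int)
    dark=im.max(1)<150
    k=(np.abs(q[:,0])<60)&(np.abs(q[:,2])<40)&(q[:,1]>62)&(q[:,1]<76); print(nme,'knobtop',k.sum(),q[k].mean(0),q[k].min(0),q[k].max(0))
    k=(q[:,0]>45)&(q[:,0]<100)&(np.abs(q[:,2])<25)&(q[:,1]>70)&(q[:,1]<110);print('gauge',k.sum(),q[k].min(0),q[k].max(0)); kk=k&(q[:,1]>94); print('pad',q[kk].mean(0))
    k=(np.abs(q[:,0])<40)&(np.abs(q[:,2])<40)&(q[:,1]>37)&(q[:,1]<43);print('cuptop',q[k].mean(0),q[k].min(0),q[k].max(0))
E
```

```text
[[-0.     0.378 -0.926]
 [ 0.002 -0.926 -0.378]
 [-1.    -0.002 -0.   ]]
jaw deg -67.78063168954785
cam in tool [-1.17716261e-01  1.51913454e-06 -7.27062414e-02] [[ 0.   -0.29  0.96]
 [ 1.    0.   -0.  ]
 [-0.    0.96  0.29]]
seat [0.56892953 0.01590997 0.115     ] pad [0.58690475 0.01132814 0.23887049] knobtop [0.53501398 0.02455494 0.17562178]
top0 knobtop 58 [-2.81349907 69.03008413 -0.38009575] [-15.89929557  62.16827679 -12.74073524] [ 9.45253925 75.29755782 12.19639722]
gauge 82 [ 56.94890705  86.22741828 -12.50290495] [ 92.86620179 100.77602209  10.78070778]
pad [79.17558773 97.58228329 -0.86361334]
cuptop [ 1.73523615 39.46317463  0.45120543] [-31.3280204   37.05035622 -26.76435038] [23.86864547 42.93312679 26.61691106]
side0 knobtop 55 [-1.98334186 70.3551259   0.32486262] [-14.19556308  63.83489338 -13.8905764 ] [ 9.29367557 75.76641822 12.39638958]
gauge 93 [ 57.81492098  70.83868007 -15.27523381] [ 92.97588831 103.39738385  15.33192355]
pad [78.61364722 98.68538067 -0.66448532]
cuptop [-1.83290212 40.21216101  4.46355076] [-29.23047885  37.14315021 -23.64955651] [24.63037494 42.88732975 27.56086827]
```

```bash
cat >> geo.py <<'E'
def P(h0,d): return S(0,h0)-d/1000*xr+0.006*ez   # TCP for grasp
def delta(X): 
    st=manip.sense(); Rt=R.from_quat(st['tool_rot']).as_matrix()
    return ((np.array(X)-st['tcp_pos'])*1000).round(1), np.degrees(np.arctan2(Rt[1,1],Rt[0,1])).round(1)
E
python3 - <<'E'
from geo import *
for h in(63,113): print(h,P(h,7),delta(P(h,7)))
print(n*50,xr)
E
```

```text
63 [0.53162242 0.02541943 0.1755596 ] (array([295.4, 603.5, -80. ]), np.float64(-67.8))
113 [0.50739703 0.03159441 0.21886087] (array([271.1, 609.7, -36.7]), np.float64(-67.8))
[-24.22539329   6.17497532  43.30127   ] [ 0.96901573 -0.24699901  0.        ]
```

```bash
python3 -m crank '[1,30,60,20,0.18, 1,60,120,30,0.36, 1,90,180,30,0.54, 1,115,240,30,0.72, 1,140,300,30,0.9, 1,165,360,30,1.08, 1,190,420,30,1.26, 1,215,480,30,1.44, 1,245,545,30,1.62, 1,271,610,30,1.8]' 30; python3 - <<'E'
from geo import *
print(delta(P(113,7)),manip.sense()['t'])
E
```

```text
t: 1.4
tcp_pos: [0.4902, -0.0093, 0.2864]
tool_rot: [0.323, 0.629, -0.323, 0.629]
force: [1.1, -1.3, -0.0]
finger_gap: 1.0
(array([ 17.2,  40.9, -67.5]), np.float64(35.7)) 1.4
```

```bash
python3 -m crank '[1,0,0,0,0.18, 1,0,0,0,0.36, 1,0,0,0,0.54, 1,0,0,0,0.705, 1,0,0,0,0.705]'; python3 - <<'E'
from geo import *
print(delta(P(113,7)),manip.sense()['t'])
snap('wrist','w1')
E
```

```text
t: 2.02
tcp_pos: [0.4894, -0.0111, 0.2861]
tool_rot: [0.088, 0.702, -0.088, 0.701]
force: [-0.2, 0.0, -0.2]
finger_gap: 1.001
(array([ 18. ,  42.7, -67.3]), np.float64(75.6)) 2.025
```

View pics/w1.png

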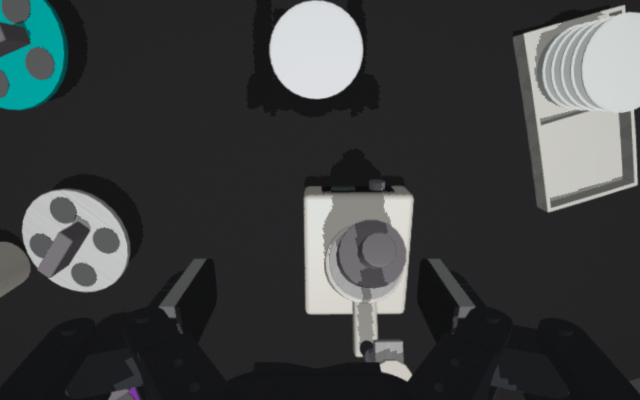

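The wrist view is from the front, with the knob at (378,250), the gauge foot at (385,350) and the platform at (75,240). Next I descend along the stub axis.

```bash
python3 -m crank '[0.8,18,43,-20,0, 0.7,18,43,-67,0, 0.7,26,41,-82,0, 0.7,34,38.5,-96,0, 0.7,42,36.5,-110.5,0, 0.7,42,36.5,-110.5,0]'; python3 - <<'E'
from geo import *
print(delta(P(63,7)))
print(delta(P(63,7)))
snap('wrist','w2')
s=snap('side','s2')
cv2.imwrite('pics/s2z.png',cv2.resize(s['img'][150:290,220:380,::-1],None,fx=4,fy=4,interpolation=cv2.INTER_CUBIC))
E
```

```text
t: 2.82
tcp_pos: [0.5323, 0.0246, 0.1753]
tool_rot: [0.088, 0.702, -0.088, 0.701]
force: [-0.3, 0.9, -0.8]
finger_gap: 0.702
(array([-0.7,  0.8,  0.3]), np.float64(75.7))
(array([-0.7,  0.8,  0.3]), np.float64(75.7))
```

View pics/w2.png

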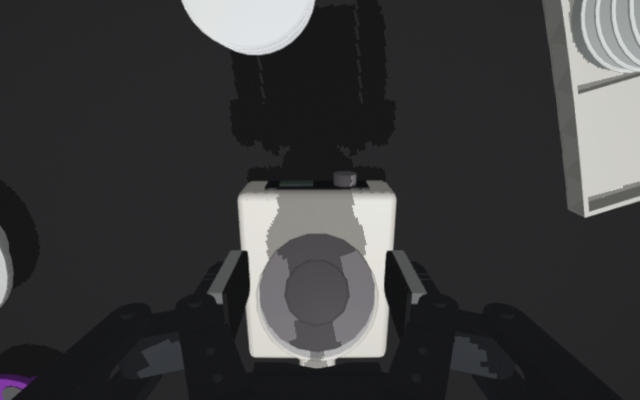

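View pics/s2z.png

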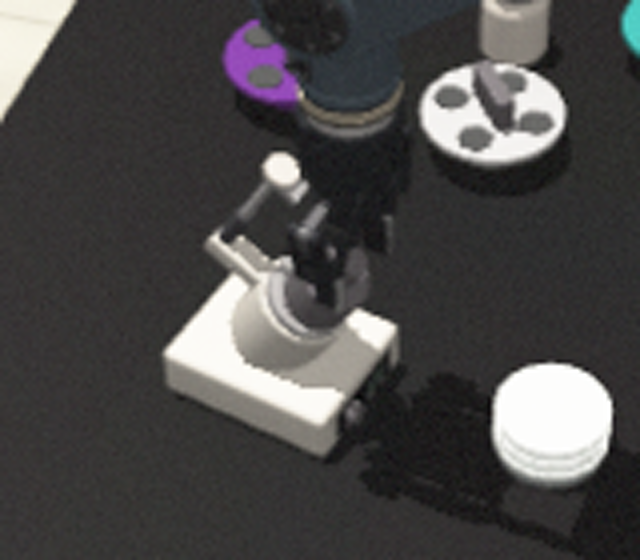

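The knob sits centred between the pads at about (316,290), and the body is clear of the gauge. I close and lift along the axis.

```bash
python3 -m crank '[0.1,0,0,0,0, 0.1,0,0,0,0, 0.1,0,0,0,0, 0.1,0,0,0,0]' 30 && python3 -m crank '[0.1,-5,1.3,9,0, 0.1,-12,3,21.5,0, 0.1,-24,6.2,43.3,0, 0.1,-24,6.2,43.3,0]'; python3 - <<'E'
from geo import *
snap('wrist','w3')
s=snap('side','s3')
cv2.imwrite('pics/s3z.png',cv2.resize(s['img'][130:290,220:400,::-1],None,fx=4,fy=4,interpolation=cv2.INTER_CUBIC)[:600])
E
```

```text
t: 3.42
tcp_pos: [0.5316, 0.0253, 0.1764]
tool_rot: [0.088, 0.701, -0.088, 0.702]
force: [-1.7, -0.7, 4.9]
finger_gap: 0.294
t: 3.92
tcp_pos: [0.5072, 0.0318, 0.2206]
tool_rot: [0.088, 0.701, -0.088, 0.702]
force: [0.3, 0.4, -1.5]
finger_gap: 0.293
```

View pics/w3.png

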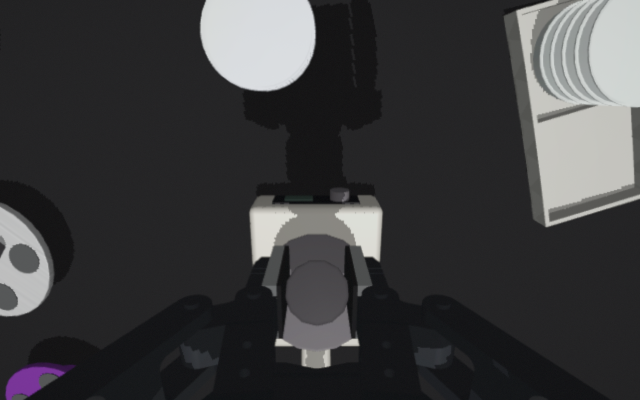

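View pics/s3z.png

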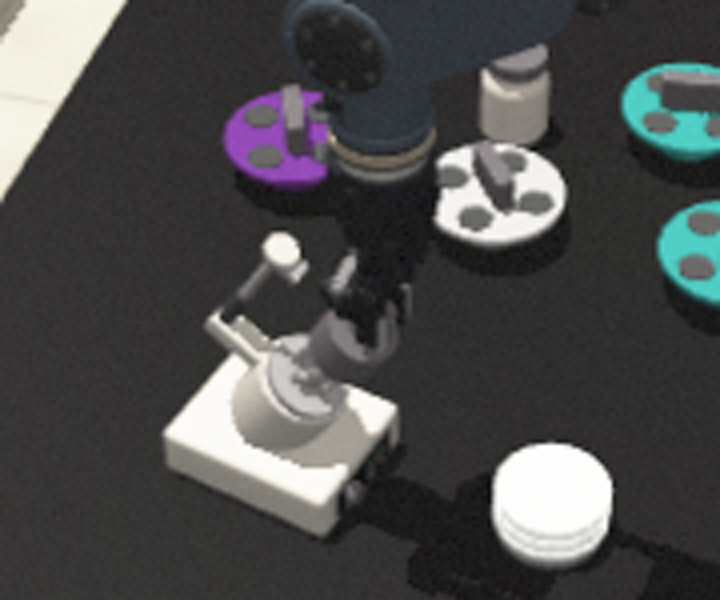

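```bash
python3 - <<'E'
from geo import *
c=S(-28,50); print(c)
tx=np.radians(2.6); tr=np.array([.5065,.2945,0]); ec=tr+0.051*np.array([np.cos(tx),np.sin(tx),0]); print(ec)
# check tray floor plane pixels from both views: floor centre by colour/depth
for nme in('top0','side0'):
    Q=cloud(load(nme)).reshape(-1,3); k=(np.abs(Q[:,0]-.56)<.055)&(np.abs(Q[:,1]-.297)<.045)&(Q[:,2]<.01); print(nme,Q[k].min(0),Q[k].max(0),np.median(Q[k],0))
tgt=ec-0.028*xr+0.004*ez; print('delta corner',((tgt-c)*1000).round(1))
E
```

```text
[0.52120675 0.02807435 0.14430127]
[0.5574475  0.29681351 0.        ]
top0 [ 0.5050802   0.25200296 -0.00630717] [0.614986   0.34195983 0.00976342] [0.55685846 0.29695622 0.00333023]
side0 [ 0.50844266  0.25240669 -0.00257122] [0.61484488 0.3417036  0.00998074] [0.55811734 0.29894434 0.00585434]
delta corner [   9.1  275.7 -140.3]
```

```bash
python3 -m crank '[0.1,-5,20,10,0, 0.1,-5,75,10,0, 0.1,0,130,10,0, 0.1,5,185,0,0, 0.1,9,240,-30,0, 0.1,9,276,-80,0, 0.1,9,276,-120,0, 0.1,9,276,-133,0, 0.1,9,276,-133,0]'; python3 - <<'E'
from geo import *
print(manip.sense()['force'])
snap('wrist','w4')
s=snap('side','s4')
cv2.imwrite('pics/s4z.png',cv2.resize(s['img'][230:380,220:370,::-1],None,fx=4,fy=4,interpolation=cv2.INTER_CUBIC)[:600])
E
```

```text
t: 5.15
tcp_pos: [0.5163, 0.3069, 0.0851]
tool_rot: [0.088, 0.702, -0.088, 0.701]
force: [0.0, -0.1, -0.2]
finger_gap: 0.29
[ 0.03578948 -0.14130546 -0.20448785]
```

View pics/w4.png

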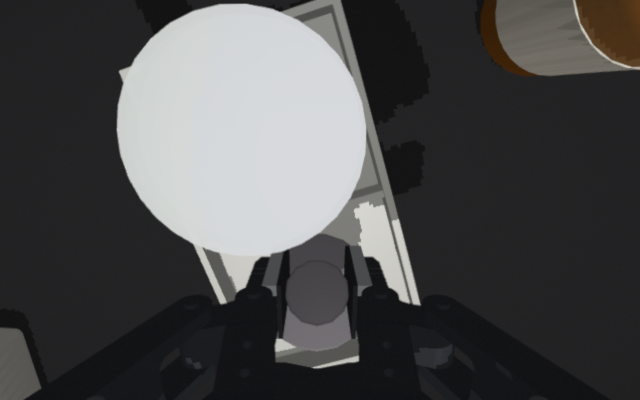

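View pics/s4z.png

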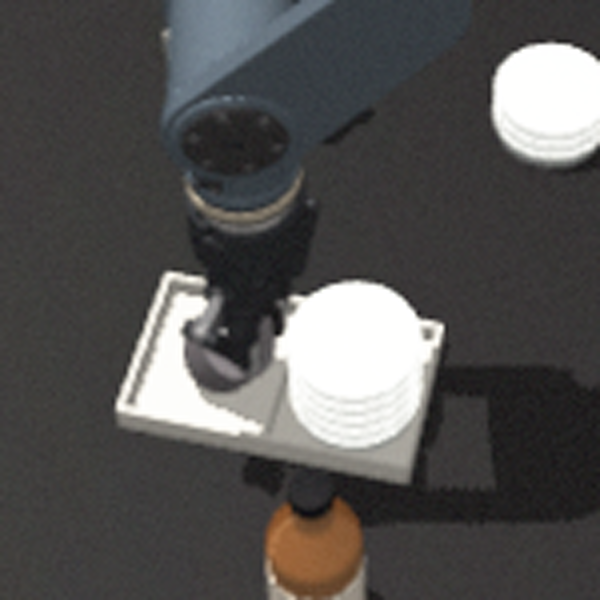

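The cap is still tilted 30° in the grip and close to the dish stack, so I shift 10 mm away from the dishes, touch the lower rim on the floor, then arc rearwards so it turns upright in the grip.

```bash
python3 -m crank '[0.1,5,0,0,0, 0.1,10,0,-3,0, 0.1,10,0,-6,0, 0.1,10,0,-8,0]' 20; python3 -m crank '[0.1,0,0,0,0]';  python3 -c "
from geo import *
print(manip.sense()['tcp_pos'],manip.sense()['force'])"
```

```text
t: 5.75
tcp_pos: [0.5281, 0.3078, 0.0805]
tool_rot: [0.088, 0.7, -0.087, 0.703]
force: [-2.8, -1.2, 20.0]
finger_gap: 0.29
t: 5.88
tcp_pos: [0.528, 0.3078, 0.0807]
tool_rot: [0.088, 0.7, -0.087, 0.703]
force: [-1.5, -0.5, 11.7]
finger_gap: 0.288
[0.52796002 0.30778737 0.0806798 ] [-1.47108168 -0.45426159 11.7391301 ]
```

```bash
python3 -m crank '[0.1,6,-1.5,0.5,0, 0.1,11.7,-3,1,0, 0.1,18,-4.5,0.7,0, 0.1,23.5,-6,0,0, 0.1,29,-7.5,-1,0, 0.1,34,-8.5,-2.5,0, 0.1,34,-8.5,-2.5,0]'; python3 - <<'E'
from geo import *
print(manip.sense()['force'])
snap('wrist','w5')
s=snap('side','s5')
cv2.imwrite('pics/s5z.png',cv2.resize(s['img'][230:380,220:370,::-1],None,fx=4,fy=4,interpolation=cv2.INTER_CUBIC)[:600])
E
```

```text
t: 6.75
tcp_pos: [0.5607, 0.299, 0.0763]
tool_rot: [0.088, 0.702, -0.088, 0.702]
force: [-1.7, 0.1, 5.4]
finger_gap: 0.29
[-1.69706779  0.11055234  5.38569936]
```

View pics/w5.png

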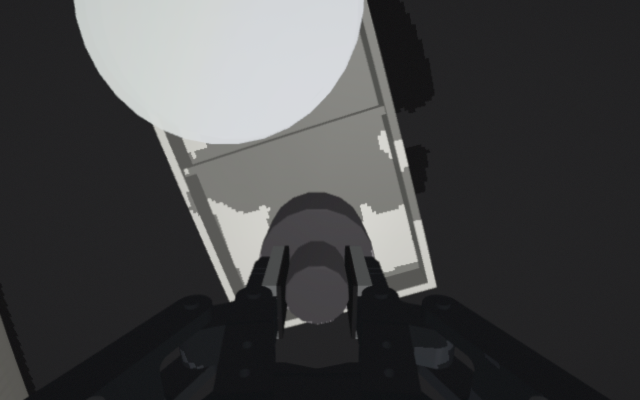

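View pics/s5z.png

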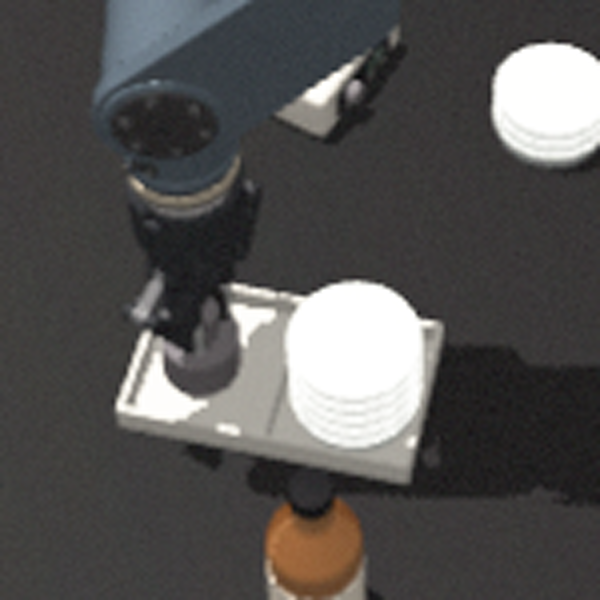

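The cap looks upright in the empty half. I release, lift, and go look at the bare stub.

```bash
python3 -m crank '[0.5,0,0,0,0, 0.5,0,0,0,0, 0.5,0,0,0,0, 0.5,0,0,30,0, 0.5,0,0,85,0, 0.5,-15,-40,140,0, 0.5,-30,-100,180,0, 0.5,-40,-160,190,0, 0.5,-45,-215,190,0, 0.5,-45,-275,190,0]' ; python3 -m crank '[0.5,0,0,0,0,0.5,0,0,0,0]'; python3 - <<'E'
from geo import *
s=snap('wrist','w6')
snap('top','t6')
P0=cloud(s); q=toS(P0)
cv2.imwrite('pics/w6z.png',cv2.resize(s['img'][170:330,270:470,::-1],None,fx=3.7,fy=3.7,interpolation=cv2.INTER_CUBIC))
s=load('t6');cv2.imwrite('pics/t6z.png',cv2.resize(s['img'][140:250,170:350,::-1],None,fx=4,fy=4,interpolation=cv2.INTER_CUBIC))
P0=cloud(s);k=(abs(P0[...,0]-.57)<.06)&(abs(P0[...,1]-.297)<.06)&(P0[...,2]>.06)
print('knob',k.sum(),P0[k].mean(0),P0[k].min(0),P0[k].max(0))
k=(abs(P0[...,0]-.57)<.04)&(abs(P0[...,1]-.297)<.04)&(P0[...,2]>.033);print(cv2.minEnclosingCircle((P0[k][:,:2]*1000).astype(np.float32)))
E
```

```text
t: 8.1
tcp_pos: [0.5151, 0.0278, 0.2663]
tool_rot: [0.087, 0.701, -0.088, 0.702]
force: [1.5, -0.2, -0.1]
finger_gap: 0.5
t: 8.35
tcp_pos: [0.5155, 0.0295, 0.2655]
tool_rot: [0.088, 0.702, -0.088, 0.701]
force: [-0.0, 0.2, 0.2]
finger_gap: 0.505
knob 53 [0.56633242 0.2946531  0.07240955] [0.55438374 0.28218029 0.06270418] [0.57741082 0.30839697 0.07896364]
((567.4688720703125, 294.762939453125), 29.019428253173828)
```

View pics/w6z.png

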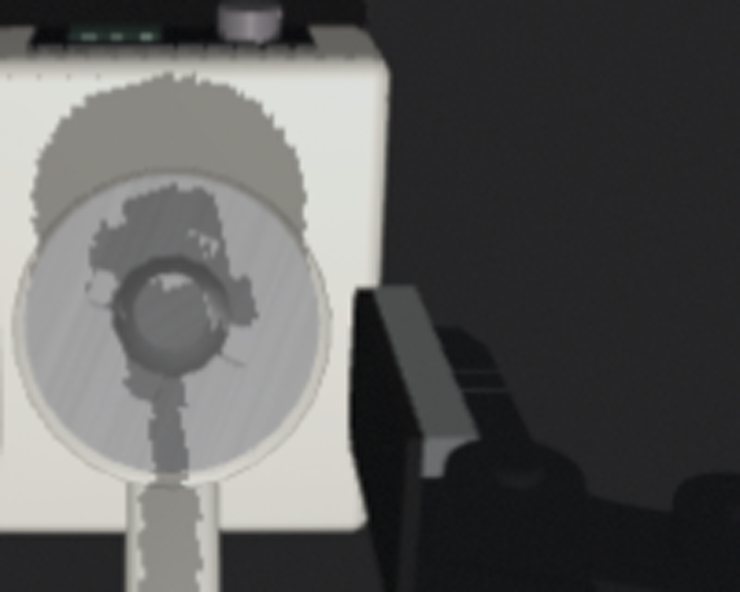

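View pics/t6z.png

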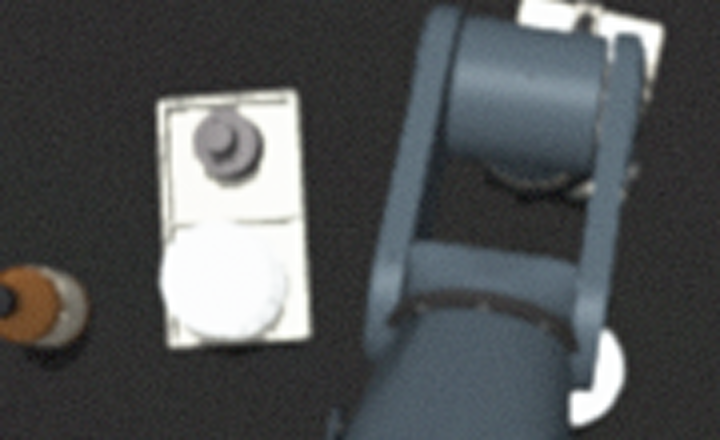

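The cap stands upright in the empty half, with the knob centre at (0.566,0.295) and its top at about 74 mm as expected. Shadows hide the splines in the picture, so I use the depth in the stub's frame.

```bash
python3 - <<'E'
from geo import *
s=load('w6'); q=toS(cloud(s).reshape(-1,3)).reshape(400,640,3)
rr=np.hypot(q[...,0],q[...,2]); k0=(rr<36)&(q[...,1]<35)
f=k0&(rr>24); print('flange h',np.median(q[f][:,1])); k=k0&(q[...,1]>22); print('tip',k.sum(),np.median(q[k],0)); 
sp=k0&(q[...,1]>9)&(q[...,1]<18)&(rr>13.5)&(rr<22)
a=np.degrees(np.arctan2(q[...,2],q[...,0]))
h,e=np.histogram(a[sp],bins=36,range=(-180,180)); print(h)
print('spline mod90', np.degrees(np.angle(np.mean(np.exp(4j*np.radians(a[sp])))))/4)
# flange circle centre via plane h=0 raycast
v,u=np.where(f&(abs(q[...,1])<3)); 
im=np.zeros((600,600,3),np.uint8)
# rectified picture of plane h=14 (splines' top)
g=np.linspace(-36,36,600)
G=np.array([[proj(s,S(-y,14,-x)) for x in g[::6]] for y in -g[::6]]).astype(np.float32)
G=cv2.resize(G,(600,600)); out=cv2.remap(s['img'],G[...,0],G[...,1],cv2.INTER_CUBIC)
out=cv2.convertScaleAbs(out,alpha=1.5); cv2.imwrite('pics/rect6.png',out[:,:,::-1])
E
```

```text
flange h -0.6874903929842557
tip 545 [ 1.49342888 25.02791761 -0.67984161]
[ 0  0  0  0  0  0 25 27 14  0  1  1  0  0 19 31 25  2  2  1  0  0  3 23
 24 12  0  0  0  0  0  0  8 18 19  3]
spline mod90 -22.2443330271803
```

View pics/rect6.png

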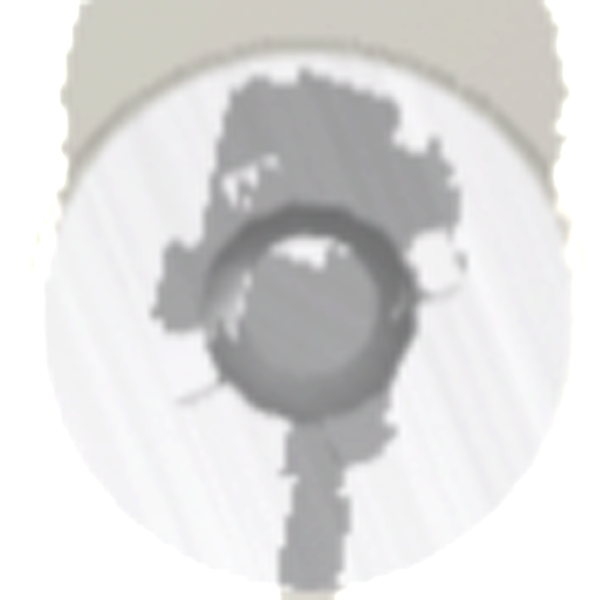

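Depth puts the splines at about -115, -25, 65 and 155° from the rear direction, so the stub is turned about -23°. The flange height comes out at -0.7 mm and the tip at 25 mm, which matches. Next I go above the platform.

```bash
python3 -m crank '[0.6,-10,-45,10,-0.12, 0.7,-22,-100,10,-0.3, 0.7,-22,-155,10,-0.48, 0.7,-22,-210,0,-0.6, 0.7,-22,-265,-20,-0.686, 0.7,-22,-325,-45,-0.686, 0.7,-22,-325,-45,-0.686]'; python3 - <<'E'
from geo import *
s=snap('wrist','w7'); P0=cloud(s)
Z=P0[...,2]; X=P0[...,0];Y=P0[...,1]
m2=(abs(X-0.5)<0.09)&(abs(Y+0.31)<0.09)
for nm,lo,hi in(('disc',.036,.048),('bar',.07,.085)):
    k=m2&(Z>lo)&(Z<hi); c,h,a=cv2.minAreaRect((P0[k][:,:2]*1000).astype(np.float32)); print(nm,k.sum(),np.median(Z[k]).round(4),np.round(c,1),np.round(h,1),round(a,1), cv2.minEnclosingCircle((P0[k][:,:2]*1000).astype(np.float32)))
print(delta([0.4934,-0.2953,0.073]))
E
```

```text
t: 9.32
tcp_pos: [0.494, -0.2976, 0.2183]
tool_rot: [0.319, 0.632, -0.319, 0.63]
force: [0.5, 0.5, 0.6]
finger_gap: 0.698
disc 14172 0.0423 [ 503.4 -308.8] [128.7 128.3] 80.2 ((503.3395690917969, -308.98785400390625), 65.02227783203125)
bar 1620 0.076 [ 502.8 -308.2] [18.  59.4] 36.1 ((502.4447021484375, -308.6408386230469), 30.51371192932129)
(array([  -0.5,    0.5, -146. ]), np.float64(36.4))
```

View pics/w7.png

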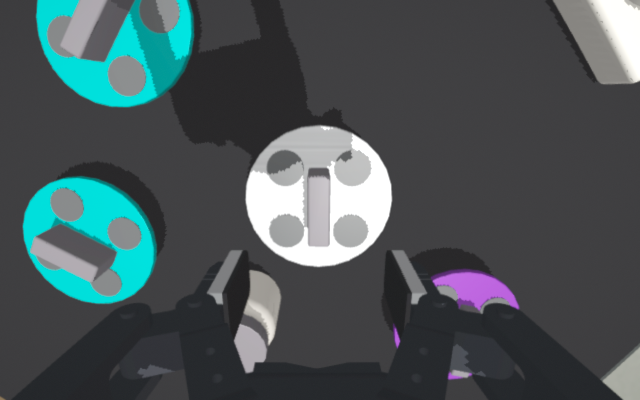

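The wrist view shows the white platform's bar at (318,207), aligned between the jaws. The disc top measures 42 mm and the bar top 76 mm. I descend onto the front half of the bar.

```bash
python3 -m crank '[0.6,-1,0.5,-50,0, 0.6,-1,0.5,-100,0, 0.6,-1,0.5,-130,0, 0.6,-1,0.5,-146,0, 0.1,-1,0.5,-146,0, 0.1,-1,0.5,-146,0, 0.1,-1,0.5,-146,0, 0.1,-1,0.5,-146,0]' 30; python3 - <<'E'
from geo import *
snap('wrist','w8')
s=snap('side','s8')
cv2.imwrite('pics/s8z.png',cv2.resize(s['img'][120:240,280:430,::-1],None,fx=4,fy=4,interpolation=cv2.INTER_CUBIC)[:600])
E
```

```text
t: 10.38
tcp_pos: [0.4935, -0.2953, 0.076]
tool_rot: [0.319, 0.63, -0.319, 0.632]
force: [1.1, 3.7, 5.3]
finger_gap: 0.204
```

View pics/w8.png

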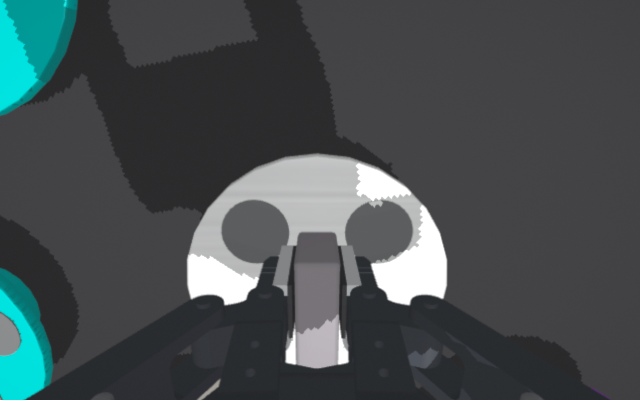

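View pics/s8z.png

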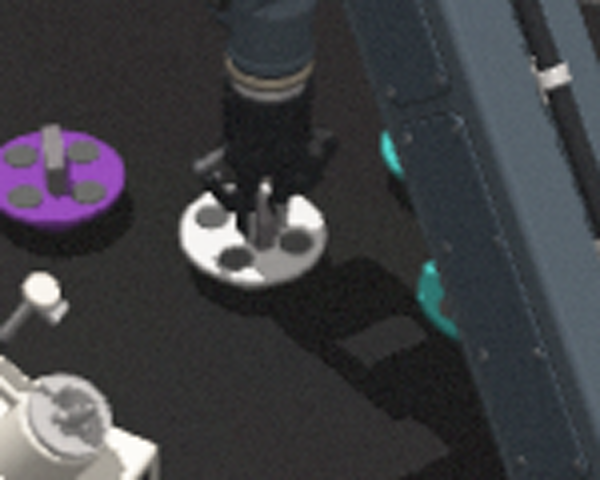

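The tips touched the disc (5 N, tool pushed up 3 mm), so I regrip 7 mm higher before lifting.

```bash
python3 -m crank '[0.35,0,0,0,0, 0.35,0,0,3,0, 0.35,0,0,10,0, 0.05,0,0,10,0, 0.05,0,0,10,0, 0.05,0,0,10,0]' 40;  python3 -m crank '[0.05,0,0,15,0, 0.05,0,0,60,0, 0.05,0,0,60,0]'; python3 - <<'E'
from geo import *
snap('wrist','w9')
s=snap('side','s9')
cv2.imwrite('pics/s9z.png',cv2.resize(s['img'][120:240,280:430,::-1],None,fx=4,fy=4,interpolation=cv2.INTER_CUBIC)[:600])
E
```

```text
t: 11.22
tcp_pos: [0.4932, -0.2956, 0.0854]
tool_rot: [0.318, 0.631, -0.319, 0.632]
force: [0.3, 0.6, 5.3]
finger_gap: 0.198
t: 11.6
tcp_pos: [0.4942, -0.2965, 0.1476]
tool_rot: [0.318, 0.629, -0.319, 0.634]
force: [-0.8, -0.0, -4.5]
finger_gap: 0.199
```

View pics/w9.png

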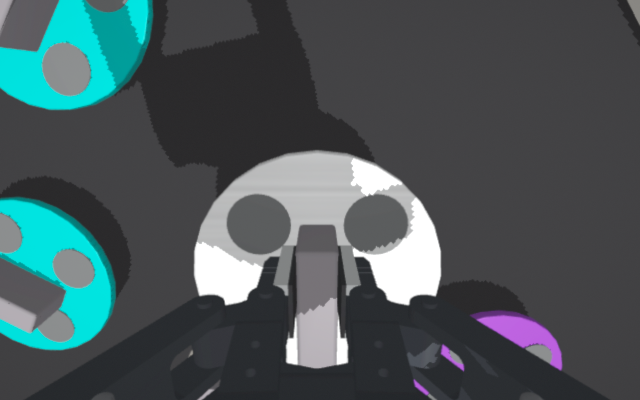

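View pics/s9z.png

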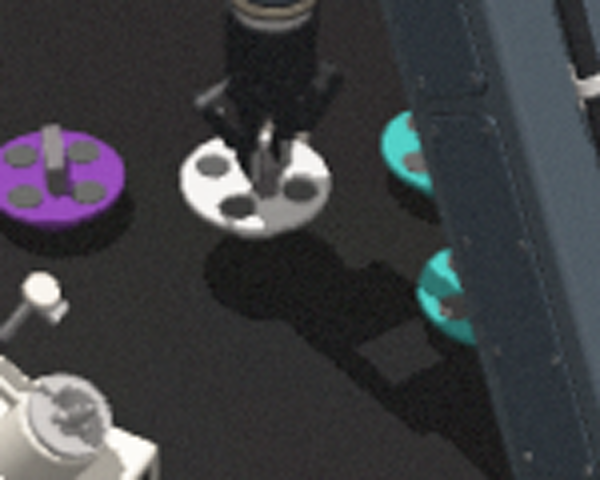

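```bash
cat > pl.py <<'E'
from geo import *
from scipy.optimize import least_squares
def platpose(s,verbose=True):
    """disc plane & centre from wrist view: mask of points connected on the disc plane"""
    P0=cloud(s); st=manip.sense(); Rt=R.from_quat(st['tool_rot']).as_matrix(); tcp=st['tcp_pos']
    L=(P0-tcp)@Rt  # tool frame: x down, y jaw, z
    # disc: below tcp by 20..90mm along tool x, front side visible
    k=(L[...,0]>0.005)&(L[...,0]<0.10)&(abs(L[...,1])<0.075)&(abs(L[...,2])<0.12)&(abs(L[...,1])>0.016)&np.isfinite(L[...,0])
    k[330:]=False
    pts=P0[k]; rng=np.random.default_rng(0); best=None
    for _ in range(400):
        a,b,c=pts[rng.integers(len(pts),size=3)]; nn=np.cross(b-a,c-a); l=np.linalg.norm(nn)
        if l<1e-5: continue
        nn/=l; inl=abs((pts-a)@nn)<0.0012
        if abs(nn[2])<0.6: continue
        if best is None or inl.sum()>best[0]: best=(inl.sum(),inl)
    q=pts[best[1]]; c=q.mean(0); nn=np.linalg.svd(q-c,full_matrices=False)[2][2]; nn*=np.sign(nn[2])
    # boundary: all image points on plane
    on=(abs((P0-c)@nn)<0.002)&np.isfinite(P0[...,0])&(np.linalg.norm(P0-c,axis=-1)<0.14)
    on=on.astype(np.uint8); on[330:]=0
    e1=np.cross([0,0,1.],nn); e1=xr-nn*(xr@nn); e1/=np.linalg.norm(e1); e2=np.cross(nn,e1)
    B=(P0-c)@np.stack([e1,e2],1)
    ys,xs=np.where(on>0); bb=B[ys,xs]
    # farthest boundary: per image column the topmost pixel on plane
    ed=[]
    for u in np.unique(xs):
        v=ys[xs==u].min(); ed.append(B[v,u])
    ed=np.array(ed)
    f=lambda p:np.hypot(ed[:,0]-p[0],ed[:,1]-p[1])-0.065
    r_=least_squares(f,[0.05,0],loss='soft_l1',f_scale=0.001)
    cen=c+r_.x[0]*e1+r_.x[1]*e2
    org=cen-0.042*nn
    q_=toS(org)
    if verbose:
        print('n',nn.round(3),'tilt',np.degrees(np.arccos(nn[2])).round(1),'vs stub',np.degrees(np.arccos(min(1,nn@n))).round(1),'pitch fwd',np.degrees(np.arctan2(-nn@xr,nn[2])).round(1),'side',np.degrees(np.arcsin(nn@yr)).round(1))
        print('disc c',cen.round(4),'origin',org.round(4),'in seat frame r,h,y',q_.round(1),'resid',np.median(abs(r_.fun)).round(5),len(ed),best[0])
        print('tcp',tcp, 'tool frame org', ((org-tcp)@Rt*1000).round(1))
    return org,nn
if __name__=='__main__':
    import sys; platpose(load(sys.argv[1]))
E
python3 pl.py w9
```

```text
n [-0.003 -0.005  1.   ] tilt 0.3 vs stub 29.9 pitch fwd 0.1 side -0.3
disc c [ 0.5046 -0.3109  0.1045] origin [ 0.5047 -0.3107  0.0625] in seat frame r,h,y [ -10.3  -54.7 -332.3] resid 0.00016 247 16439
tcp [ 0.49211815 -0.29475211  0.14450019] tool frame org [82.   0.7 20.4]
```

```bash
python3 - <<'E'
from geo import *
c=S(8,26); print('tip rear',c)
org=c-0.025*xr; T=org-0.0185*xr+0.0845*ez
print('contact TCP',T,delta(T))
for t in(0,10,20,30):
    a=np.radians(t); s,H=43.5,62
    g=-(s*np.cos(a)+H*np.sin(a)),H*np.cos(a)-s*np.sin(a)
    d=(g[0]+s)*xr+(g[1]-H)*ez; print(t,d.round(1))
print(n*10)
E
```

```text
tip rear [0.56304586 0.0174097  0.14151666]
contact TCP [0.52089368 0.02815416 0.22601666] (array([ 28.8, 322.9,  81.5]), np.float64(36.4))
0 [0. 0. 0.]
10 [-9.8  2.5 -8.5]
20 [-18.    4.6 -18.6]
30 [-24.4   6.2 -30.1]
[-4.84507866  1.23499506  8.660254  ]
```

```bash
python3 -m crank '[0.05,-10,10,45,0.08, 0.05,-20,55,85,0.18, 0.05,-32,110,91.5,0.3, 0.05,-39,165,91.5,0.42, 0.05,-39,220,91.5,0.54, 0.05,-39,275,91.5,0.65, 0.05,-39,320,91.5,0.686, 0.05,-39,340,91.5,0.686, 0.05,-39,340,91.5,0.686]'; python3 - <<'E'
from pl import *
s=snap('wrist','w10'); platpose(s)
c=S(8,26);T=c-0.0435*xr+0.0845*ez; print(delta(T))
E
```

```text
t: 12.82
tcp_pos: [0.452, 0.0463, 0.2347]
tool_rot: [0.087, 0.703, -0.087, 0.7]
force: [0.2, 0.3, -4.3]
finger_gap: 0.2
n [ 0.012 -0.006  1.   ] tilt 0.8 vs stub 30.7 pitch fwd -0.7 side -0.2
disc c [0.4684 0.0421 0.1914] origin [0.468  0.0424 0.1494] in seat frame r,h,y [-73.2  82.    0.7] resid 0.00015 247 16405
tcp [0.45251858 0.0453376  0.23488045] tool frame org [85.4  1.  16. ]
(array([ 68.4, -17.2,  -8.9]), np.float64(75.9))
```

```bash
python3 -m crank '[0.05,35,-9,0,0, 0.05,60,-15.5,0,0, 0.05,70,-18,0,0, 0.05,70,-18,-4,0, 0.05,70,-18,-8,0, 0.05,70,-18,-8,0]'; python3 - <<'E'
from pl import *
s=snap('wrist','w11'); platpose(s)
s=snap('side','s11')
cv2.imwrite('pics/s11z.png',cv2.resize(s['img'][140:280,220:380,::-1],None,fx=4,fy=4,interpolation=cv2.INTER_CUBIC)[:600])
E
```

```text
t: 13.62
tcp_pos: [0.5222, 0.0271, 0.2275]
tool_rot: [0.088, 0.703, -0.088, 0.701]
force: [-0.0, 0.1, -4.4]
finger_gap: 0.199
n [ 0.01  -0.006  1.   ] tilt 0.7 vs stub 30.7 pitch fwd -0.7 side -0.2
disc c [0.5388 0.0229 0.1842] origin [0.5383 0.0231 0.1423] in seat frame r,h,y [-13.6  39.3  -0.6] resid 0.00016 247 16445
tcp [0.52259183 0.02715101 0.2277736 ] tool frame org [85.5 -0.  16.4]
```

View pics/s11z.png

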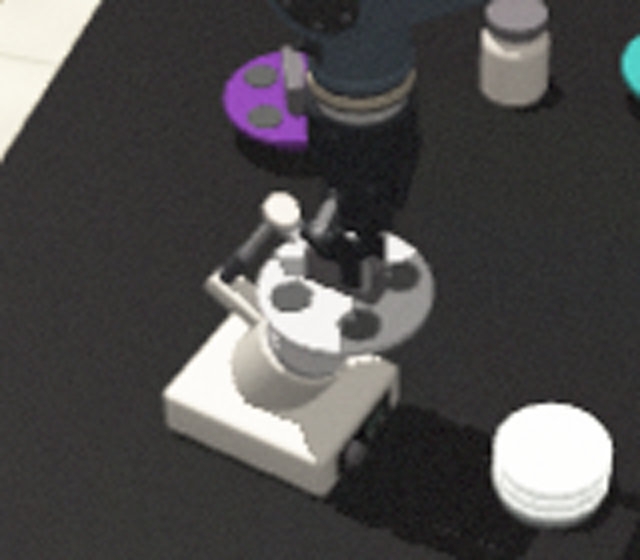

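The platform is held flat, in front of and under the foot, just above the tip. Now I press the rear hub ring on the tip in an arc so that the platform tilts in the grip.

```bash
python3 -m crank '[0.05,0,0,-2,0, 0.05,-3,0.8,-5,0, 0.05,-7,1.7,-8,0, 0.05,-10,2.5,-11.5,0, 0.05,-10,2.5,-11.5,0]' 25; python3 - <<'E'
from pl import *
print(manip.sense()['force'],manip.sense()['ft_torque'])
s=snap('wrist','w12'); platpose(s)
E
```

```text
t: 14.35
tcp_pos: [0.5137, 0.0298, 0.2186]
tool_rot: [0.088, 0.701, -0.087, 0.702]
force: [-5.5, 1.3, 9.5]
finger_gap: 0.202
[-5.46510624  1.2897102   9.50148693] [ 0.18778571  0.40652727 -0.01662323]
n [-0.136  0.033  0.99 ] tilt 8.0 vs stub 22.0 pitch fwd 8.0 side -0.1
disc c [0.5346 0.0243 0.179 ] origin [0.5403 0.0229 0.1375] in seat frame r,h,y [-14.3  34.2  -0.2] resid 0.00023 249 14798
tcp [0.51372624 0.02978135 0.21858589] tool frame org [81.2 -0.1 27.3]
```

```bash
python3 -m crank '[0.05,-4,1,-4.5,0, 0.05,-8,2,-9.5,0, 0.05,-11.5,3,-14,0, 0.05,-14,3.6,-18.5,0, 0.05,-14,3.6,-18.5,0]' 25; python3 - <<'E'
from pl import *
print(manip.sense()['force'],manip.sense()['ft_torque'])
s=snap('wrist','w13'); platpose(s)
E
```

```text
t: 15.02
tcp_pos: [0.4978, 0.0338, 0.1992]
tool_rot: [0.088, 0.703, -0.087, 0.701]
force: [-6.4, 1.7, 7.9]
finger_gap: 0.197
[-6.3596579   1.69799658  7.85856014] [0.26512345 0.65718568 0.0740631 ]
n [-0.411  0.102  0.906] tilt 25.1 vs stub 4.9 pitch fwd 25.1 side -0.1
disc c [0.5253 0.0267 0.1686] origin [0.5425 0.0224 0.1306] in seat frame r,h,y [-15.8  27.1  -0.2] resid 0.00025 254 11254
tcp [0.49774847 0.03382951 0.19919145] tool frame org [68.5 -0.1 46.4]
```

View pics/w13.png

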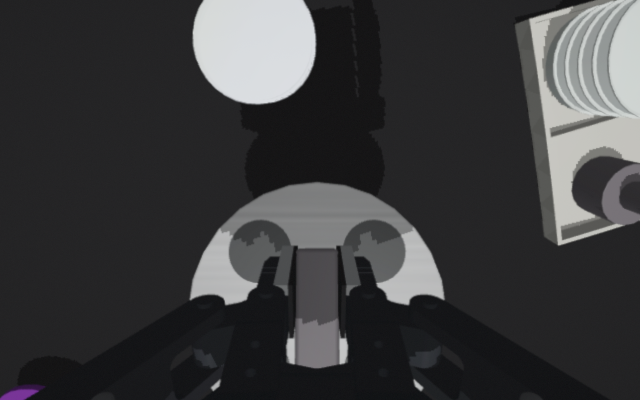

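```bash
python3 -m crank '[0.05,-2,0.5,-3.5,0, 0.05,-4,1,-7,0, 0.05,-4,1,-7,0]' 25; python3 - <<'E'
from pl import *
print(manip.sense()['force'])
s=snap('wrist','w14'); platpose(s)
E
```

```text
t: 15.45
tcp_pos: [0.4936, 0.0349, 0.192]
tool_rot: [0.088, 0.703, -0.087, 0.701]
force: [-6.8, 1.9, 7.5]
finger_gap: 0.197
[-6.76366625  1.85984356  7.4780622 ]
n [-0.501  0.124  0.857] tilt 31.1 vs stub 1.1 pitch fwd 31.1 side -0.2
disc c [0.5227 0.0274 0.165 ] origin [0.5437 0.0221 0.129 ] in seat frame r,h,y [-15.5  25.1  -0.2] resid 0.00024 254 10104
tcp [0.49356959 0.0348853  0.19205488] tool frame org [62.8 -0.  52. ]
```

```bash
python3 -m crank '[0.05,-1.5,0.4,3,0, 0.05,-4,1,7.5,0, 0.05,-4,1,7.5,0, 0.05,-4,1,7.5,0]' 40; python3 - <<'E'
from pl import *
print(manip.sense()['force'])
s=snap('wrist','w15'); org,nn=platpose(s)
print('delta to above tip h=31:',((S(0,31)-org)*1000).round(1),' to h=14',((S(0,14)-org)*1000).round(1))
E
```

```text
t: 16.0
tcp_pos: [0.4918, 0.0349, 0.1985]
tool_rot: [0.088, 0.702, -0.088, 0.702]
force: [-0.8, -0.3, -4.0]
finger_gap: 0.198
[-0.79819745 -0.25795987 -3.98424225]
n [-0.488  0.123  0.864] tilt 30.2 vs stub 0.2 pitch fwd 30.2 side -0.1
disc c [0.5209 0.0273 0.171 ] origin [0.5414 0.0221 0.1347] in seat frame r,h,y [-14.5  31.2  -0.8] resid 0.00027 254 10209
tcp [0.49172053 0.0348978  0.19838548] tool frame org [63.6 -0.1 51.3]
delta to above tip h=31: [12.5 -2.4  7.1]  to h=14 [20.7 -4.5 -7.6]
```

The tilt matches the stub to 0.2°. I slide in under the foot and down the stub axis.

```bash
python3 -m crank '[0.05,6,-1.2,4,0, 0.05,13,-2.8,7,0, 0.05,13,-2.8,7,0, 0.05,15.5,-3.3,2.5,0, 0.05,18,-4,-2,0, 0.05,20,-4.5,-6,0, 0.05,20,-4.5,-6,0]' 40; python3 - <<'E'
from pl import *
print(manip.sense()['force'])
s=snap('wrist','w16'); org,nn=platpose(s)
s=snap('side','s16')
cv2.imwrite('pics/s16z.png',cv2.resize(s['img'][140:280,220:380,::-1],None,fx=4,fy=4,interpolation=cv2.INTER_CUBIC)[:600])
E
```

```text
t: 16.92
tcp_pos: [0.5119, 0.0302, 0.1921]
tool_rot: [0.088, 0.702, -0.088, 0.702]
force: [0.4, -0.4, -4.1]
finger_gap: 0.201
[ 0.3947826  -0.42708417 -4.10842812]
n [-0.49   0.124  0.863] tilt 30.4 vs stub 0.4 pitch fwd 30.4 side -0.0
disc c [0.541  0.0227 0.1648] origin [0.5616 0.0175 0.1286] in seat frame r,h,y [ 0.3 15.5 -0.3] resid 0.00025 254 10152
tcp [0.51182418 0.03028253 0.19233477] tool frame org [63.7 -0.1 51.4]
```

View pics/s16z.png

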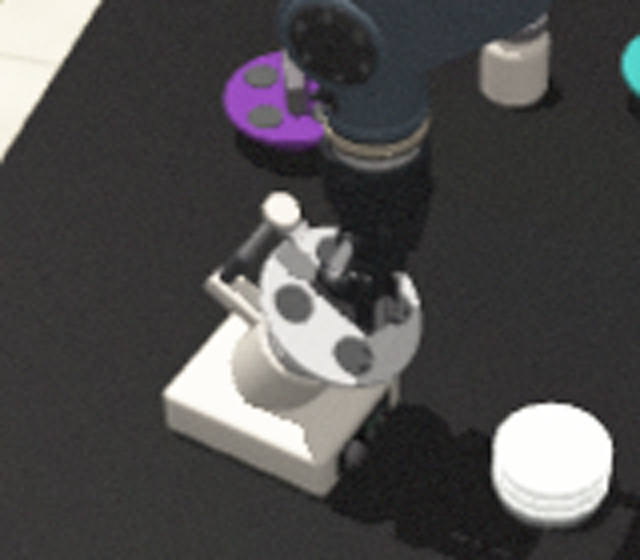

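View pics/w16.png

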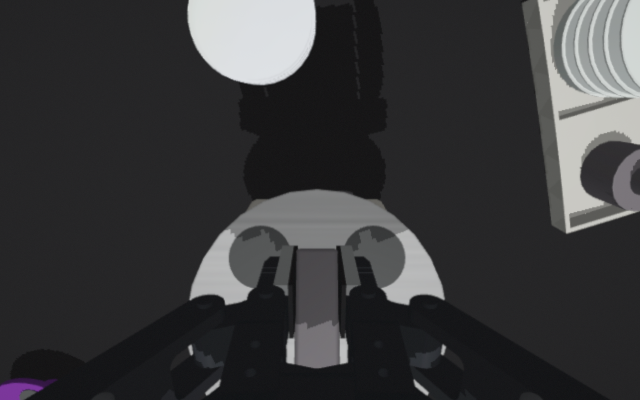

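On the stub at h≈15.5, just above the spline tops. I lower to them, loosen slightly, and turn about -24° around the axis.

```bash
python3 -m crank '[0.05,1,-0.2,-1.6,0, 0.27,1,-0.2,-1.6,0, 0.27,1,-0.2,-1.6,0]' 25; python3 -m crank '[0.27,0.6,1.9,0.1,-0.12, 0.27,1.3,3.8,0.2,-0.24, 0.27,1.3,3.8,0.2,-0.24]'; python3 - <<'E'
from pl import *
print(manip.sense()['force'])
s=snap('wrist','w17'); org,nn=platpose(s)
E
```

```text
t: 17.4
tcp_pos: [0.5129, 0.0303, 0.1914]
tool_rot: [0.088, 0.701, -0.088, 0.702]
force: [0.7, -0.3, -0.3]
finger_gap: 0.271
t: 17.77
tcp_pos: [0.5142, 0.0342, 0.1915]
tool_rot: [0.171, 0.686, -0.17, 0.687]
force: [-0.1, -0.0, -0.2]
finger_gap: 0.267
[-0.13362547 -0.01592254 -0.19858209]
n [-0.586  0.211  0.782] tilt 38.5 vs stub 9.1 pitch fwd 38.4 side 3.4
disc c [0.5361 0.0259 0.1615] origin [0.5608 0.0171 0.1286] in seat frame r,h,y [-0.3 15.9 -0.9] resid 0.00028 259 11260
tcp [0.51407637 0.03409395 0.19146756] tool frame org [62.9  6.8 49.2]
```

View pics/w17.png

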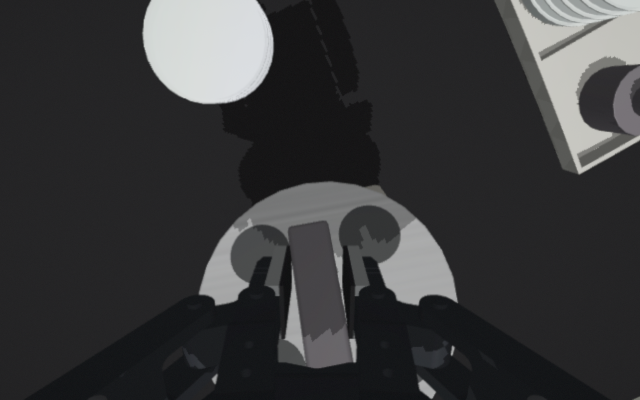

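Loosened, the platform nods forward 9° on the tapered tip, as the play allows. The bar has started to follow the jaws. I add a bar-angle measurement and keep turning.

```bash
cat >> pl.py <<'E'
def barang(s,org,nn,hint=0):
    e1=r-nn*(r@nn); e1/=np.linalg.norm(e1); e2=np.cross(nn,e1)
    D=(cloud(s)-org); h=D@nn; a=D@e1; b=D@e2
    k=(h>0.073)&(h<0.079)&(np.hypot(a,b)<0.036); k[360:]=False
    im=s['img'].astype(int); 
    k=k.astype(np.uint8); nc,lab,stt,_=cv2.connectedComponentsWithStats(k)
    best=1+np.argmax(stt[1:,4]); k=lab==best
    pts=(np.stack([a[k],b[k]],1)*1000).astype(np.float32)
    c,sz,an=cv2.minAreaRect(pts)
    if sz[0]<sz[1]: an+=90
    an=(an+90)%180-90
    print('bar phi',round(an,1),'size',np.round(sz,1),'c',np.round(c,1),k.sum())
    return an
E
python3 - <<'E'
from pl import *
for n_ in('w16','w17'):
    s=load(n_); o,nn=platpose(s,False); barang(s,o,nn)
E
```

```text
bar phi 0.3 size [43.7 30.2] c [-8.8  0. ] 5128
bar phi -4.0 size [36.  56.8] c [-2.7  2.1] 6542
```

```bash
sed -i "s/    k=k.astype(np.uint8); nc/    k\&=(im[...,0]-im[...,1]>=4)\n    k=cv2.morphologyEx(k.astype(np.uint8),cv2.MORPH_OPEN,np.ones((5,5),np.uint8)); nc/" pl.py
python3 - <<'E'
from pl import *
for n_ in('w16','w17'):
    s=load(n_); print(s['img'][260,318],s['img'][340,328],s['img'][270,286]); o,nn=platpose(s,False); barang(s,o,nn)
E
```

```text
[75 71 75] [119 116 119] [79 80 81]Traceback (most recent call last):
  File "<stdin>", line 3, in <module>
  File "pl.py", line 48, in barang
    best=1+np.argmax(stt[1:,4]); k=lab==best
           ~~~~~~~~~^^^^^^^^^^^
    return _wrapfunc(a, 'argmax', axis=axis, out=out, **kwds)
    return bound(*args, **kwds)
ValueError: attempt to get argmax of an empty sequence
```

```bash
sed -i "s/k&=(im\[...,0\]-im\[...,1\]>=4)/imf=cv2.GaussianBlur(s['img'],(5,5),0).astype(int); k\&=(imf[...,0]-imf[...,1]>=2)/" pl.py
python3 - <<'E'
from pl import *
for n_ in('w16','w17'):
    s=load(n_);  o,nn=platpose(s,False); barang(s,o,nn)
E
```

```text
bar phi -0.6 size [17.2 43.4] c [-8.5  0.1] 4270
bar phi -2.4 size [17.4 55.4] c [-2.1  0.6] 5380
```

```bash
python3 -m crank '[0.25,1,2.5,0.2,-0.1, 0.25,2,5,0.4,-0.2, 0.25,2.5,7,0.5,-0.27, 0.25,2.5,7,0.5,-0.27]'; python3 - <<'E'
from pl import *
print(manip.sense()['force'])
s=snap('wrist','w18'); org,nn=platpose(s); barang(s,org,nn)
E
```

```text
t: 18.32
tcp_pos: [0.5172, 0.0411, 0.1918]
tool_rot: [0.261, 0.657, -0.261, 0.658]
force: [1.8, -0.5, -2.2]
finger_gap: 0.251
[ 1.80220179 -0.5059831  -2.20817612]
n [-0.572  0.27   0.775] tilt 39.2 vs stub 11.1 pitch fwd 38.7 side 6.9
disc c [0.5375 0.0287 0.1606] origin [0.5615 0.0174 0.128 ] in seat frame r,h,y [-0.  15.  -0.4] resid 0.00026 256 11702
tcp [0.51713734 0.04100535 0.19172724] tool frame org [63.8 13.2 48.4]
bar phi -20.6 size [17.8 55. ] c [-2.   1.1] 5033
```

View pics/w18.png

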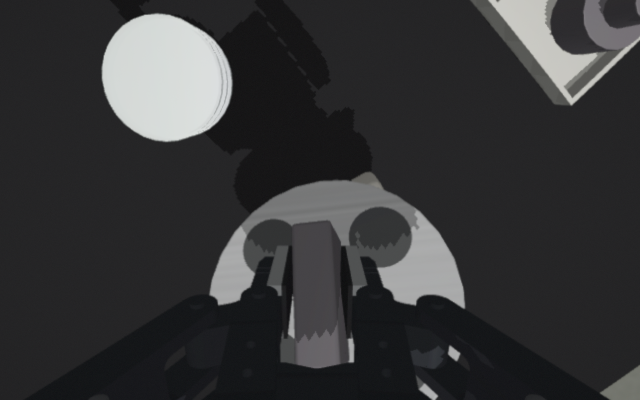

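```bash
python3 -m crank '[0.25,0.4,1.2,0.1,-0.05, 0.25,0.4,1.2,0.1,-0.05]'; python3 - <<'E'
from pl import *
print(manip.sense()['force'])
s=snap('wrist','w19'); org,nn=platpose(s); barang(s,org,nn)
E
```

```text
t: 18.62
tcp_pos: [0.5176, 0.0422, 0.1919]
tool_rot: [0.278, 0.65, -0.277, 0.651]
force: [2.9, 1.2, -2.7]
finger_gap: 0.253
[ 2.85836454  1.20694778 -2.73773932]
n [-0.573  0.281  0.77 ] tilt 39.6 vs stub 11.7 pitch fwd 39.0 side 7.5
disc c [0.5375 0.0292 0.1606] origin [0.5615 0.0174 0.1282] in seat frame r,h,y [ 0.1 15.2 -0.4] resid 0.00024 254 11649
tcp [0.5175648  0.04212706 0.19189886] tool frame org [63.7 14.5 48.2]
bar phi -23.7 size [17.8 55. ] c [-1.9  1.3] 5237
```

Bar at -23.7°, which matches the splines. I open, back off along the axis, and look.

```bash
python3 -m crank '[0.5,0,0,0,0, 0.5,0,0,0,0, 0.5,-10,2.5,17,0.05, 0.5,-22,6,40,0.2, 0.5,-40,10,60,0.35, 0.5,-40,10,60,0.5, 0.5,-40,10,60,0.59, 0.5,-40,10,60,0.59]'; python3 - <<'E'
from pl import *
print(manip.sense()['force'],delta([0,0,0])[1])
s=snap('wrist','w20'); org,nn=platpose(s); barang(s,org,nn)
E
```

```text
t: 19.68
tcp_pos: [0.4763, 0.0523, 0.2519]
tool_rot: [0.077, 0.703, -0.077, 0.703]
force: [-0.1, -0.1, -0.0]
finger_gap: 0.503
[-0.12888448 -0.09362705 -0.02317258] 77.4
n [-0.757  0.183  0.627] tilt 51.1 vs stub 21.1 pitch fwd 51.1 side -0.6
disc c [0.5349 0.0242 0.152 ] origin [0.5667 0.0165 0.1256] in seat frame r,h,y [ 3.3 10.3  0. ] resid 0.00041 167 934
tcp [0.47643252 0.0522734  0.25175996] tool frame org [126.1 -15.2  96. ]
bar phi -20.1 size [17.4 59.1] c [0.3 0.1] 2361
```

View pics/w20.png

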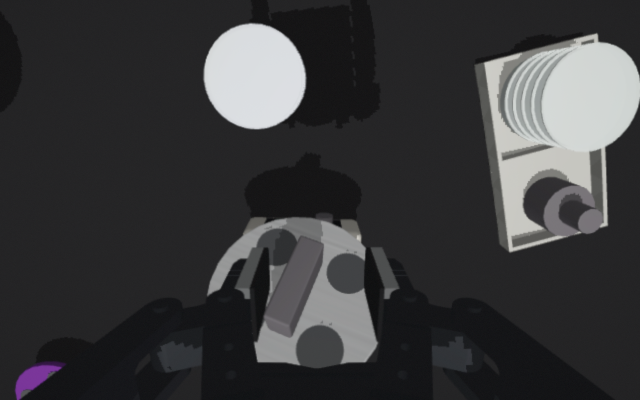

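```bash
python3 - <<'E'
from pl import *
s=load('w20')
P0=cloud(s); q=toS(P0)
# white disc points between fingers: sample pixels
for (u,v) in [(240,260),(262,228),(290,340),(350,310),(300,230),(320,260),(230,290),(360,340)]:
    print((u,v),P0[v,u].round(4),q[v,u].round(1),s['img'][v,u])
k=np.zeros((400,640),bool); k[215:355,205:385]=True
im=s['img'].astype(int); k&=(q[...,1]>20)&(im.min(-1)>95)
pts=P0[k]; rng=np.random.default_rng(1);best=None
for _ in range(500):
    a,b,c=pts[rng.integers(len(pts),size=3)]; nn=np.cross(b-a,c-a);l=np.linalg.norm(nn)
    if l<1e-6: continue
    nn/=l; inl=abs((pts-a)@nn)<.0012
    if best is None or inl.sum()>best[0]: best=(inl.sum(),inl)
Q=pts[best[1]];c=Q.mean(0);nn=np.linalg.svd(Q-c,full_matrices=False)[2][2];nn*=np.sign(nn[2])
print(len(pts),best[0],nn,'pitch',np.degrees(np.arctan2(-nn@xr,nn[2])),'side',np.degrees(np.arcsin(nn@yr)), 'c',c, toS(c))
s=snap('side','s20')
cv2.imwrite('pics/s20z.png',cv2.resize(s['img'][160:280,230:360,::-1],None,fx=5,fy=5,interpolation=cv2.INTER_CUBIC)[:600])
E
```

```text
(240, 260) [0.4622 0.0221 0.2374] [-29.8 158.5 -20.3] [24 25 26]
(262, 228) [0.4934 0.0036 0.111 ] [-62.7  31.6 -30.6] [152 153 153]
(290, 340) [nan nan nan] [nan nan nan] [152 152 152]
(350, 310) [0.551  0.0597 0.158 ] [-2.9 51.4 38. ] [153 153 153]
(300, 230) [0.5015 0.0329 0.1115] [-62.   31.7  -0.2] [113 113 114]
(320, 260) [0.5122 0.0465 0.1496] [-36.9  61.2  15.7] [73 71 74]
(230, 290) [0.4568 0.0279 0.2718] [-18.2 191.6 -16.1] [18 20 23]
(360, 340) [0.5646 0.0625 0.1744] [16.  59.3 44.1] [149 150 150]
8419 7342 [-0.74086635  0.18197381  0.6465312 ] pitch 49.71834720936387 side -0.3814653359637464 c [0.53213742 0.03423645 0.14638209] [-19.10478012  47.26706396   8.67102679]
```

View pics/s20z.png

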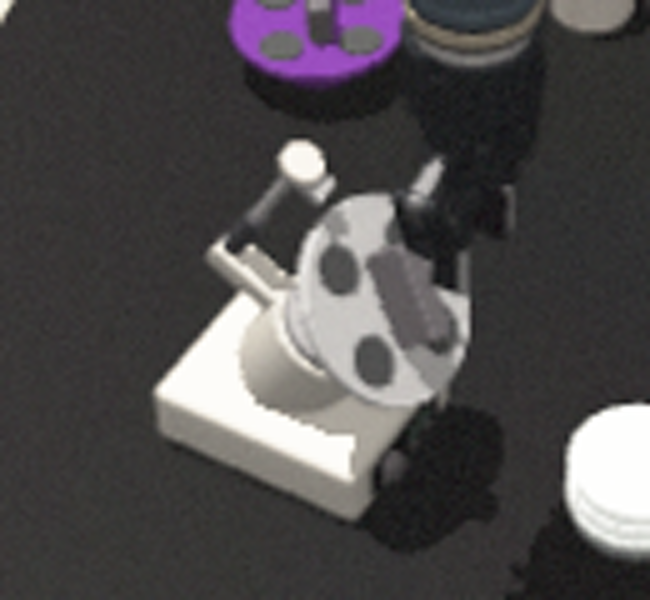

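With the grip gone the platform sagged about 20° forward, its hub's front edge on the flange and the bar still near -20°. To mend this I regrasp the bar firmly along its own heading, lever it level again, and press it down onto the splines.

```bash
python3 - <<'E'
from pl import *
s=load('w20'); P0=cloud(s)
nn=np.array([-0.74086635,0.18197381,0.6465312]); c=np.array([0.53213742,0.03423645,0.14638209])
e1=r-nn*(r@nn); e1/=np.linalg.norm(e1); e2=np.cross(nn,e1)
D=P0-c; h=D@nn; k=(abs(h-0.034)<0.003); 
imf=cv2.GaussianBlur(s['img'],(5,5),0).astype(int); k&=(imf[...,0]-imf[...,1]>=2); k[360:]=False; k[:,:200]=False;k[:,400:]=False
k=cv2.morphologyEx(k.astype(np.uint8),cv2.MORPH_OPEN,np.ones((5,5),np.uint8)); nc,lab,stt,_=cv2.connectedComponentsWithStats(k); k=lab==1+np.argmax(stt[1:,4])
pts=(np.stack([D[k]@e1,D[k]@e2],1)*1000).astype(np.float32); (cx,cy),sz,an=cv2.minAreaRect(pts)
if sz[0]<sz[1]: an+=90
an=(an+90)%180-90
print(cx,cy,sz,an,np.median(h[k]))
bt=c+(cx*e1+cy*e2)/1000+0.034*nn; a=np.radians(an); eb=np.cos(a)*e1+np.sin(a)*e2
org=bt-0.076*nn; print('bartop',bt,toS(bt),'org',toS(org))
print('bar heading',np.degrees(np.arctan2(eb[1],eb[0])),'rel xr',np.degrees(np.arctan2(eb[1],eb[0]))+14.3)
piv=bt-0.010*nn-0.020*eb; T=piv+0.017*ez; print('T',T,delta(T), 'side',np.degrees(np.arcsin(nn@yr)))
E
```

```text
7.08428955078125 -9.041374206542969 (17.42311668395996, 59.13241958618164) -20.21660614013672 0.033950787263115303
bartop [0.50918008 0.03050692 0.17371312] [-23.9071066   81.59883995  -0.61338404] org [ 1.73447542 10.05687145 -0.10739334]
bar heading -44.07352944750924 rel xr -29.773529447509237
T [0.5065247  0.0384309  0.16997283] (array([ 30. , -13.8, -81.8]), np.float64(77.4)) side -0.38146507853234213
```

```bash
python3 -m crank '[0.42,15,-7,-10,-0.18, 0.42,30,-14,-30,-0.36, 0.42,30,-14,-50,-0.53, 0.42,30,-14,-70,-0.53, 0.42,30,-14,-82,-0.53, 0.42,30,-14,-82,-0.53]' 20; python3 - <<'E'
from pl import *
print(manip.sense()['force'],manip.sense()['tcp_pos'])
s=snap('wrist','w21')
E
```

```text
t: 20.52
tcp_pos: [0.5063, 0.0383, 0.169]
tool_rot: [0.259, 0.659, -0.259, 0.657]
force: [-1.3, 0.2, -0.2]
finger_gap: 0.419
[-1.26063941  0.16502159 -0.20891818] [0.50631787 0.03830983 0.16903467]
```

View pics/w21.png

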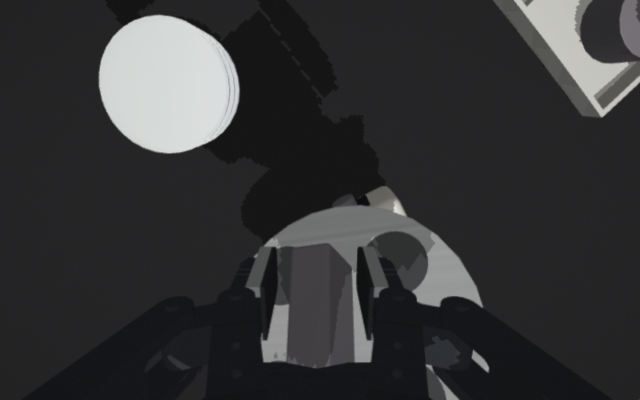

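```bash
python3 -m crank '[0.05,0,0,0,0, 0.05,0,0,0,0, 0.05,0,0,0,0, 0.05,0,0,0,0]' 25; cat >> pl.py <<'E'
def pose2(s,rows=(170,355),cols=(190,470)):
    """disc plane by bright pixels in a window, bar top rect; prints pose in seat frame"""
    P0=cloud(s); q=toS(P0); imf=cv2.GaussianBlur(s['img'],(5,5),0).astype(int)
    k=np.zeros(P0.shape[:2],bool); k[rows[0]:rows[1],cols[0]:cols[1]]=True
    k&=(q[...,1]>15)&(q[...,1]<100)&(np.hypot(q[...,0],q[...,2])<85)
    pts=P0[k&(imf.min(-1)>95)]; rng=np.random.default_rng(1);best=None
    for _ in range(600):
        a,b,c=pts[rng.integers(len(pts),size=3)]; nn=np.cross(b-a,c-a);l=np.linalg.norm(nn)
        if l<1e-6: continue
        nn/=l; inl=abs((pts-a)@nn)<.0012
        if best is None or inl.sum()>best[0]: best=(inl.sum(),inl)
    Q=pts[best[1]];c=Q.mean(0);nn=np.linalg.svd(Q-c,full_matrices=False)[2][2];nn*=np.sign(nn[2])
    e1=r-nn*(r@nn); e1/=np.linalg.norm(e1); e2=np.cross(nn,e1)
    D=P0-c; h=D@nn; kb=k&(abs(h-0.034)<0.0035)&(imf[...,0]-imf[...,1]>=2)
    kb=cv2.morphologyEx(kb.astype(np.uint8),cv2.MORPH_OPEN,np.ones((5,5),np.uint8)); nc,lab,stt,_=cv2.connectedComponentsWithStats(kb); kb=lab==1+np.argmax(stt[1:,4])
    p2=(np.stack([D[kb]@e1,D[kb]@e2],1)*1000).astype(np.float32); (cx,cy),sz,an=cv2.minAreaRect(p2)
    if sz[0]<sz[1]: an+=90
    an=(an+90)%180-90
    # front end of bar visible: take centre 30 mm behind its front end
    a=np.radians(an); ax=np.array([np.cos(a),np.sin(a)]); fr=np.percentile(p2@ax,0.5); lat=np.median(p2@np.array([-ax[1],ax[0]]))
    ctr=ax*(fr+29.5)+np.array([-ax[1],ax[0]])*lat
    bt=c+(ctr[0]*e1+ctr[1]*e2)/1000+0.034*nn; org=bt-0.076*nn; eb=ax[0]*e1+ax[1]*e2
    st=manip.sense()
    print('pts',best[0],len(pts),'pitch',np.degrees(np.arctan2(-nn@xr,nn[2])).round(1),'side',np.degrees(np.arcsin(nn@yr)).round(1),'vs stub',np.degrees(np.arccos(min(1,nn@n))).round(1),'bar phi',round(an,1),np.round(sz,1))
    print('org seat r,h,y',toS(org).round(1),'bartop',toS(bt).round(1),'heading rel xr',(np.degrees(np.arctan2(eb[1],eb[0]))+14.3).round(1),'tcp seat',toS(st['tcp_pos']).round(1),'force',st['force'].round(1))
    return org,nn,eb,bt
E
python3 - <<'E'
from pl import *
pose2(load('w20')); s=snap('wrist','w22'); pose2(s)
E
```

```text
t: 21.08
tcp_pos: [0.5073, 0.0386, 0.1704]
tool_rot: [0.259, 0.658, -0.258, 0.659]
force: [-1.0, 3.4, 3.7]
finger_gap: 0.273
pts 7320 8362 pitch 49.8 side -0.4 vs stub 19.8 bar phi -20.0 [17.6 59.1]
org seat r,h,y [ 2.9 10.5 -0.1] bartop [-22.8  82.   -0.6] heading rel xr -29.5 tcp seat [-28.9  80.6   6.8] force [-1.   3.4  3.7]
pts 7538 8080 pitch 49.8 side 0.7 vs stub 19.8 bar phi -19.5 [17.8 44.2]
org seat r,h,y [ 3.2 10.3 -0. ] bartop [-22.5  81.8   1. ] heading rel xr -28.4 tcp seat [-29.   80.6   6.7] force [-0.6  4.5  4.4]
```

View pics/w22.png

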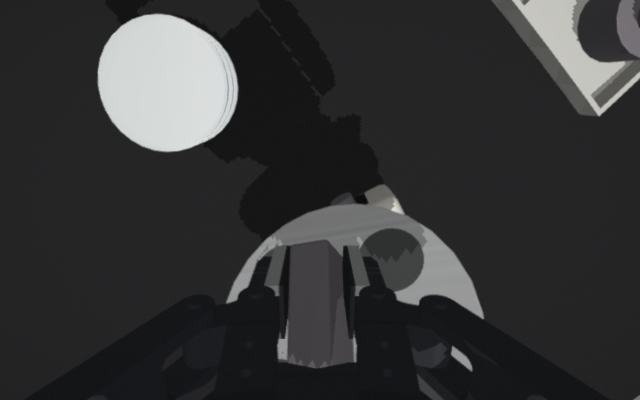

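```bash
python3 -m crank '[0.05,4,-1,4.7,0, 0.05,7.7,-2,10.3,0, 0.05,11.6,-3,17.3,0, 0.05,11.6,-3,17.3,0]' 25; python3 - <<'E'
from pl import *
s=snap('wrist','w23'); pose2(s)
E
```

```text
t: 21.62
tcp_pos: [0.5188, 0.0359, 0.1869]
tool_rot: [0.259, 0.658, -0.258, 0.658]
force: [2.5, 5.7, -2.6]
finger_gap: 0.238
pts 10577 12271 pitch 32.9 side 2.0 vs stub 3.5 bar phi -23.1 [17.8 43.5]
org seat r,h,y [ 1.9  9.1 -2.1] bartop [-2.  84.9  0.5] heading rel xr -27.1 tcp seat [-10.5  88.9   7. ] force [ 2.4  5.1 -2.1]
```

View pics/w23.png

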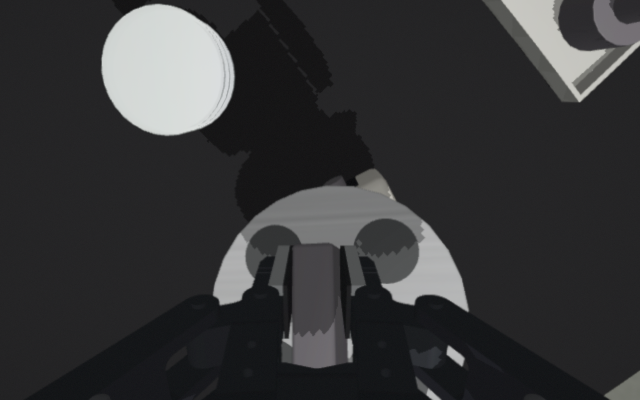

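The tilt is now within 3.5° of the stub and the hub is at h≈9 mm, below the spline tops (14 mm), so the slots have engaged. I push down the axis.

```bash
python3 -m crank '[0.05,2.5,-0.6,-1.5,0, 0.05,4.2,-1,-4.5,0, 0.05,6,-1.5,-7.5,0, 0.05,6,-1.5,-7.5,0]' 20; python3 - <<'E'
from pl import *
s=snap('wrist','w24'); pose2(s)
E
```

```text
t: 22.18
tcp_pos: [0.5231, 0.0348, 0.18]
tool_rot: [0.259, 0.66, -0.258, 0.657]
force: [-2.6, 6.9, 6.6]
finger_gap: 0.239
pts 10606 12238 pitch 33.0 side 2.0 vs stub 3.6 bar phi -23.6 [17.4 42.7]
org seat r,h,y [ 2.6  1.1 -2.2] bartop [-1.4 77.   0.4] heading rel xr -27.6 tcp seat [-10.1  80.8   7. ] force [-2.6  6.7  7.2]
```

```bash
python3 -m crank '[0.4,0,0,0,0, 0.4,0,0,0,0, 0.4,0,0,0,0]'; python3 - <<'E'
from pl import *
s=snap('wrist','w25'); pose2(s)
E
```

```text
t: 22.6
tcp_pos: [0.5245, 0.0332, 0.1793]
tool_rot: [0.259, 0.658, -0.259, 0.658]
force: [-0.6, 0.4, 0.1]
finger_gap: 0.4
pts 12249 14346 pitch 29.9 side -0.0 vs stub 0.1 bar phi -21.7 [17.4 42.2]
org seat r,h,y [ 1.1 -0.7 -1.1] bartop [ 1.2 75.3 -1.1] heading rel xr -24.6 tcp seat [-8.8 79.4  5.9] force [-0.3 -0.1  0.2]
```

View pics/w25.png

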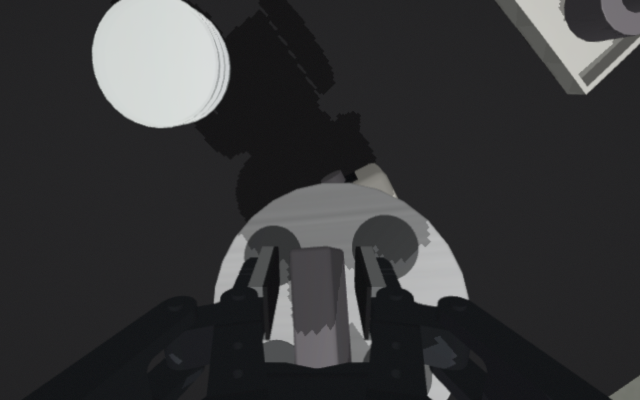

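The platform is fully home: tilt within 0.1° of the stub, hub at h=-0.7 mm (the same reading as the bare flange), and bar at -21.7°. I withdraw along the axis, shut the gripper and go above the gauge pad.

```bash
python3 -m crank '[0.45,-5,1.3,9,0, 0.45,-15,4,26,0, 0.45,-25,6.5,52,0.1, 0.3,-25,6.5,90,0.28, 0,-25,6.5,140,0.45, 0,-10,3,150,0.5, 0,10,0,150,0.5, 0,10,0,150,0.5]'; python3 - <<'E'
from pl import *
s=snap('wrist','w26'); pose2(s,(190,400),(190,470))
pad=S(78,98); T=pad-0.008*xr+0.04*ez; print('pad',pad,'T',T,delta(T))
sd=snap('side','s26')
cv2.imwrite('pics/s26z.png',cv2.resize(sd['img'][160:280,230:360,::-1],None,fx=5,fy=5,interpolation=cv2.INTER_CUBIC)[:600])
q=toS(cloud(sd).reshape(-1,3));k=(q[:,0]>45)&(q[:,0]<100)&(np.abs(q[:,2])<25)&(q[:,1]>94)&(q[:,1]<110);print('pad seat',q[k].mean(0))
E
```

```text
t: 23.65
tcp_pos: [0.535, 0.0335, 0.3301]
tool_rot: [0.088, 0.701, -0.088, 0.702]
force: [-0.3, -0.4, -0.1]
finger_gap: -0.003
pts 5395 6929 pitch 29.9 side -0.1 vs stub 0.1 bar phi -21.3 [17.5 34.1]
org seat r,h,y [ 25.   -0.5 -10.1] bartop [ 25.1  75.5 -10.2] heading rel xr -24.3 tcp seat [ 74.  205.1   8.7] force [-0.7 -0.5  0. ]
pad [0.58690475 0.01132814 0.23887049] T [0.57915263 0.01330414 0.27887049] (array([ 45.3, -20.5, -50.7]), np.float64(75.7))
pad seat [79.51602148 98.25555096 -0.46552474]
```

View pics/w26.png

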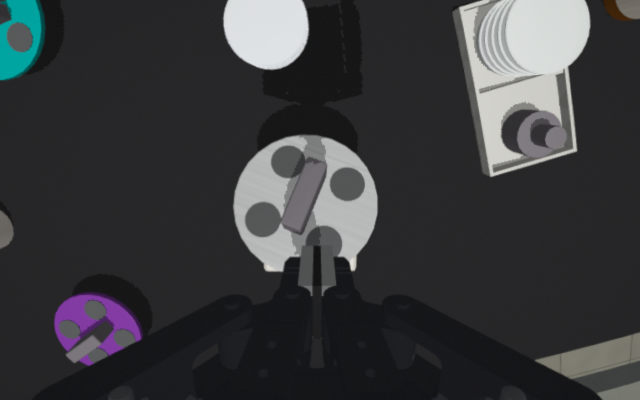

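View pics/s26z.png

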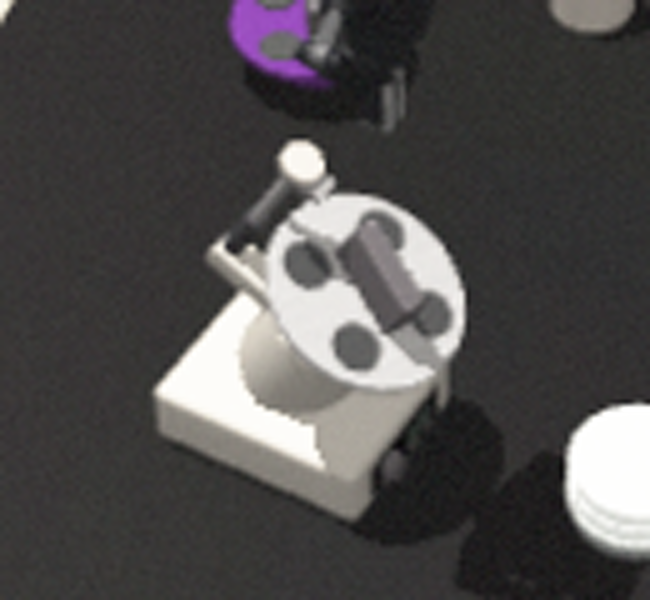

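The platform sits level on the seat and nothing is touching it. Now I move over the pad.

```bash
python3 -m crank '[0,25,-12,-10,0, 0,45,-20.5,-30,0, 0,45,-20.5,-45,0, 0,45,-20.5,-50,0, 0,45,-20.5,-50,0]'; python3 -m crank '[0,0.5,-0.1,-1,0, 0,1,-0.2,-2,0, 0,1.5,-0.4,-3.5,0, 0,2,-0.5,-5,0, 0,2,-0.5,-5,0]'; python3 - <<'E'
from pl import *
sd=snap('side','s27')
cv2.imwrite('pics/s27z.png',cv2.resize(sd['img'][160:280,230:360,::-1],None,fx=5,fy=5,interpolation=cv2.INTER_CUBIC)[:600])
E
```

```text
t: 24.38
tcp_pos: [0.5782, 0.0138, 0.2794]
tool_rot: [0.088, 0.702, -0.088, 0.701]
force: [0.6, -0.3, 0.5]
finger_gap: -0.001
t: 25.0
tcp_pos: [0.5814, 0.0127, 0.2744]
tool_rot: [0.088, 0.702, -0.088, 0.701]
force: [0.3, -0.3, 0.1]
finger_gap: 0.003
```

View pics/s27z.png

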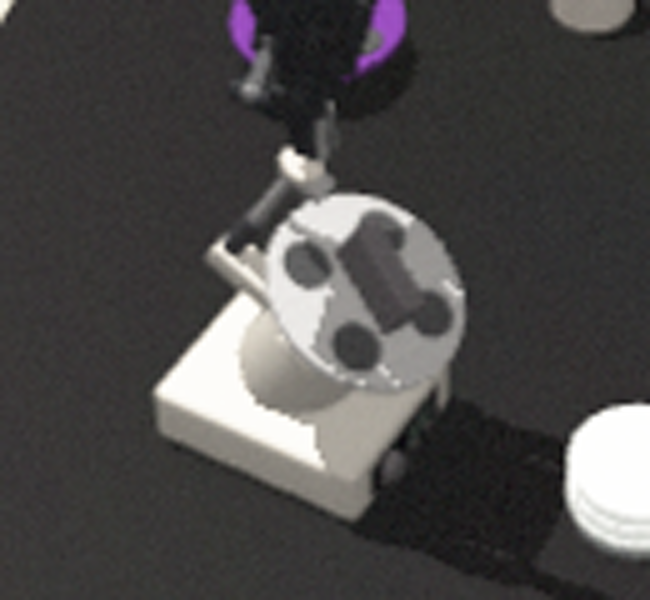

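Fingertips are just over the pad with no force yet, so I continue along the axis.

```bash
python3 -m crank '[0,1,-0.3,-2,0, 0,2,-0.5,-4,0, 0,3.4,-0.9,-6,0, 0,4.5,-1.2,-8,0, 0,4.5,-1.2,-8,0]'; python3 -m crank '[0,2.4,-0.6,-4.3,0, 0,4.8,-1.2,-8.7,0, 0,4.8,-1.2,-8.7,0]'
```

```text
t: 25.68
tcp_pos: [0.5859, 0.0116, 0.2666]
tool_rot: [0.088, 0.702, -0.088, 0.702]
force: [-1.0, 0.1, 1.9]
finger_gap: -0.002
t: 26.05
tcp_pos: [0.591, 0.0103, 0.2576]
tool_rot: [0.088, 0.702, -0.088, 0.702]
force: [-1.7, 0.5, 2.3]
finger_gap: 0.001
```

```bash
python3 -m crank '[0,2.9,-0.7,-5.2,0, 0,5.8,-1.5,-10.4,0, 0,8.7,-2.2,-15.6,0, 0,9.7,-2.5,-17.3,0, 0,9.7,-2.5,-17.3,0]'; python3 - <<'E'
from pl import *
sd=snap('side','s28')
cv2.imwrite('pics/s28z.png',cv2.resize(sd['img'][160:280,230:360,::-1],None,fx=5,fy=5,interpolation=cv2.INTER_CUBIC)[:600])
print(manip.sense()['force'])
E
```

```text
t: 26.68
tcp_pos: [0.6006, 0.0079, 0.2405]
tool_rot: [0.088, 0.702, -0.088, 0.702]
force: [-1.8, 0.8, 4.3]
finger_gap: 0.0
[-1.73109705  1.34441618  4.62253145]
```

View pics/s28z.png

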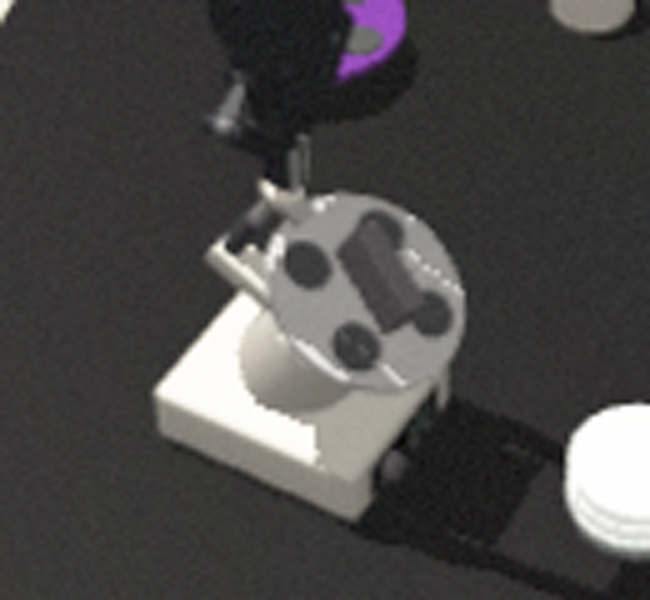

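The pad is following the fingers (force about 5 N, travel about 30 mm). I continue in small steps until the force jumps.

```bash
python3 -m crank '[0,1.4,-0.4,-2.6,0, 0,2.9,-0.7,-5.2,0, 0,4.3,-1.1,-7.8,0, 0,4.3,-1.1,-7.8,0]'; python3 -m crank '[0,0.7,-0.2,-1.3,0, 0,0.7,-0.2,-1.3,0]'; python3 -m crank '[0,0.7,-0.2,-1.3,0, 0,0.7,-0.2,-1.3,0]'
```

```text
t: 27.22
tcp_pos: [0.6049, 0.0068, 0.2326]
tool_rot: [0.088, 0.702, -0.088, 0.702]
force: [-2.2, 1.2, 4.3]
finger_gap: 0.0
t: 27.48
tcp_pos: [0.6056, 0.0066, 0.2315]
tool_rot: [0.088, 0.702, -0.088, 0.702]
force: [-1.4, 1.2, 5.6]
finger_gap: 0.0
t: 27.72
tcp_pos: [0.6063, 0.0064, 0.2302]
tool_rot: [0.088, 0.702, -0.088, 0.702]
force: [-1.3, 2.0, 5.6]
finger_gap: 0.001
```

```bash
python3 -m crank '[0,0.7,-0.2,-1.3,0, 0,0.7,-0.2,-1.3,0]'; python3 -m crank '[0,0.7,-0.2,-1.3,0, 0,0.7,-0.2,-1.3,0]';python3 - <<'E'
from pl import *
sd=snap('side','s29')
cv2.imwrite('pics/s29z.png',cv2.resize(sd['img'][180:260,240:350,::-1],None,fx=7,fy=7,interpolation=cv2.INTER_CUBIC)[:600])
print(manip.sense()['force'])
E
```

```text
t: 27.98
tcp_pos: [0.6065, 0.0064, 0.23]
tool_rot: [0.088, 0.702, -0.088, 0.701]
force: [-4.4, 0.5, 10.6]
finger_gap: 0.002
t: 28.22
tcp_pos: [0.6068, 0.0063, 0.2296]
tool_rot: [0.088, 0.702, -0.088, 0.701]
force: [-6.5, 1.3, 14.2]
finger_gap: -0.003
[-6.99713392  1.66745442 15.90568684]
```

View pics/s29z.png

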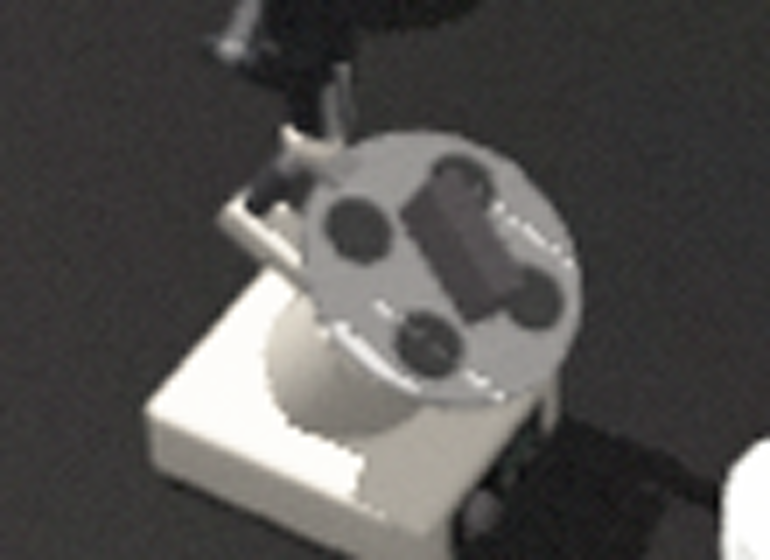

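The force jumped from about 6 N to 16 N with the motion stopped, so the foot is on the platform's rim at about 42 mm of travel. I raise back along the axis and clear away.

```bash
python3 -m crank '[0,-2.9,0.7,5.2,0, 0,-5.8,1.5,10.4,0, 0,-11.6,3,20.8,0, 0,-17.4,4.4,31.2,0, 0,-23,6,42,0, 0,-29,7.4,52,0, 0,-45,11,90,0, 0,-80,20,120,0, 0,-120,-20,130,0, 0,-120,-60,130,0]'; python3 -m crank '[0,-20,-60,0,0, 0,-30,-120,0,0, 0,-30,-120,0,0,0,-30,-120,0,0]'; python3 - <<'E'
from pl import *
for nme in('side','top'):
    sd=snap(nme,nme+'30'); P0=cloud(sd);q=toS(P0.reshape(-1,3));k=(q[:,0]>45)&(q[:,0]<100)&(np.abs(q[:,2])<25)&(q[:,1]>90)&(q[:,1]<110);print('pad seat',k.sum(),q[k].mean(0) if k.any() else '')
    k=(abs(q[:,0])<60)&(abs(q[:,2])<60)&(q[:,1]>35)&(q[:,1]<50); print('disc h',np.median(q[k],0), np.polyfit(q[k][:,0],q[k][:,1],1))
    k=(abs(P0[...,0]-.57)<.06)&(abs(P0[...,1]-.297)<.06)&(P0[...,2]>.06); print('cap',P0[k].mean(0))
    k=(abs(P0[...,0]-.455)<.06)&(abs(P0[...,1]-.293)<.06)&(P0[...,2]>.06); print('dishes',cv2.minEnclosingCircle((P0[k][:,:2]*1000).astype(np.float32)))
sd=load('side30');cv2.imwrite('pics/s30z.png',cv2.resize(sd['img'][130:360,235:435,::-1],None,fx=2.6,fy=2.6,interpolation=cv2.INTER_CUBIC))
cv2.imwrite('pics/t30.png',cv2.resize(load('top30')['img'][90:270,150:500,::-1],None,fx=2.2,fy=2.2,interpolation=cv2.INTER_CUBIC))
E
```

```text
t: 29.52
tcp_pos: [0.4849, -0.0536, 0.3588]
tool_rot: [0.087, 0.702, -0.087, 0.702]
force: [1.0, -0.4, -0.2]
finger_gap: -0.001
t: 30.02
tcp_pos: [0.4571, -0.1737, 0.3573]
tool_rot: [0.088, 0.702, -0.088, 0.701]
force: [0.4, 1.0, -0.3]
finger_gap: -0.0
pad seat 78 [75.68690909 97.34037089 -0.81772039]
disc h [ 1.32017999 43.20977304 10.83157583] [-3.76937546e-03  4.31203807e+01]
cap [0.56564715 0.29810661 0.07288307]
dishes ((452.0955505371094, 293.1742858886719), 46.12321853637695)
pad seat 75 [76.65174867 96.45614054 -0.74362347]
disc h [ 1.54099596 41.50017709 -4.22652732] [1.48497189e-03 4.14575741e+01]
cap [0.56621222 0.29448842 0.07319427]
dishes ((455.2237243652344, 292.9079284667969), 45.76877975463867)
```

View pics/s30z.png

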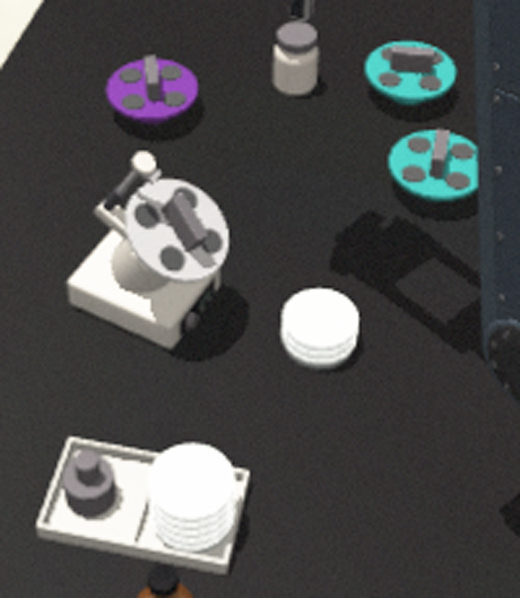

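View pics/t30.png

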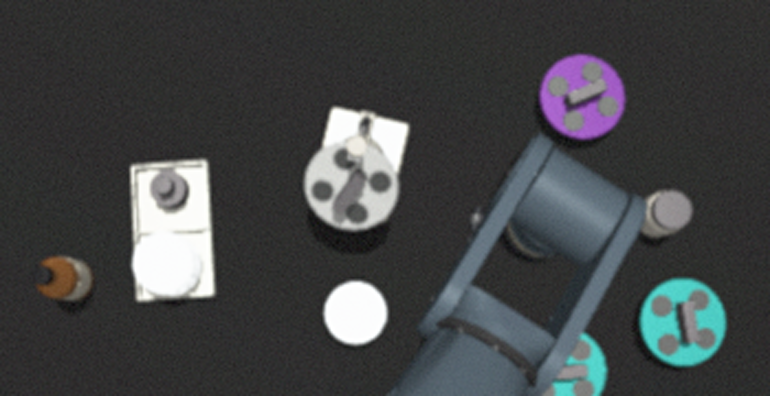

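```bash
python3 - <<'E'
from pl import *
for a in('top','side'):
    for i in('0','30'):
        if a=='side' and i=='0': pass
        s=load(a+i); P0=cloud(s); k=(abs(P0[...,0]-.46)<.055)&(abs(P0[...,1]-.293)<.055)&(P0[...,2]>.068)&(s['img'].min(-1)>180); v,u=np.where(k); print(a,i,k.sum(),u.mean().round(2),v.mean().round(2),cv2.minEnclosingCircle(np.stack([u,v],1).astype(np.float32)), P0[k].mean(0).round(4))
d=cv2.absdiff(load('side0')['img'],load('side30')['img'])[275:355,280:335]; print(d.mean(),(d.max(-1)>40).sum())
d=cv2.absdiff(load('top0')['img'],load('top30')['img'])[190:230,205:250]; print(d.mean(),(d.max(-1)>40).sum())
E
```

```text
top 0 605 224.29 208.12 ((224.33590698242188, 207.9303436279297), 14.218210220336914) [0.4561 0.293  0.0783]
top 30 604 224.3 208.91 ((224.3711700439453, 208.62269592285156), 14.147797584533691) [0.4535 0.293  0.0782]
side 0 792 307.6 314.91 ((307.5754699707031, 314.9905700683594), 16.694664001464844) [0.4539 0.2955 0.0802]
side 30 797 308.33 315.14 ((308.46575927734375, 315.72601318359375), 16.68999481201172) [0.4518 0.2957 0.0801]
4.926742424242424 81
2.908148148148148 5
```

```bash
python3 - <<'E'
from h import *
print(workorder.sign_off(), manip.sense()['t'])
E
```

```text
the job is handed in; nothing more can be done
the job is handed in; nothing more can be done
```

The job is done and handed in at about 30 s of robot time. One check failed: the five-dish stack in the tray ended about 2.5 mm nearer the robot than at the start.

- **Dishes:** both cameras show that shift. It probably happened when the hand lowered the cap beside the stack. I did not push the stack back. I made no before-and-after measurement of the bottle, the jar or the three-dish stack; they look unmoved in the last pictures.
- **Cap:** lifted off along the stub and stood upright in the empty half of the tray. The last views put its knob at about (0.566, 0.295) with its top at about 73 mm, against 74 mm expected.
- **Platform:** tilted to 30° in the grip against the stub's tip, brought in under the raised foot and turned about −22° onto the splines. It sagged about 20° forward when I first let go, so I gripped it again, levered it level and pressed it down. The checks after I let go showed:
  - tilt within 0.1° of the stub;
  - hub at −0.7 mm, the same reading as the bare flange;
  - disc top 41.5 to 43 mm above the seat, against 42 mm expected.
- **Gauge:** pushed along its axis until the force rose from about 6 N to 16 N and motion stopped, at about 42 mm of travel. I took that as the foot resting on the rim. The pad then sprang back to about 97 mm above the seat, against 98 mm nominal.

The arm ended clear of everything.

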